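# Stack the glue presses at the phone repair bench

## Task

Set up the two freshly glued repairs for pressing, in this order. Lay the phone, glass up, centred and lengthwise on the long bed, then the grey silicone pad centred and lengthwise on the phone, then the oblong steel weight upright and lengthwise on the pad; after that lay the watch case, glass up, centred on the round bed, and last stand the round steel weight on the watch. Lower everything gently, let go of each piece before fetching the next, and leave the round tin, the clear jar and the calculator alone.

Things in the scene. Friction and masses are not known exactly. Their poses are not given: they have to be found in the camera images.
- longbed_top (a point): The long press bed, fixed to the bench: an upright aluminium block 46 mm wide, 110 mm long and 30 mm tall with a flat brown cork top, and a 5 mm thin foot reaching 16 mm out at each end. This point is the centre of its top face, 32 mm above the bench top (30 mm above the purple mat). Its y axis runs along its length, z is up.
- roundbed_top (a point): The round press bed, fixed to the bench: an aluminium post 34 mm across and 30 mm tall with a flat brown cork top and two 5 mm thin feet, reaching to 34 mm from its axis along its y axis. This point is the centre of its top face, 32 mm above the bench top. z is up.
- handset_c (a point): The phone: a flat slab 62 mm wide, 124 mm long, 10 mm thick, aluminium rim and black glass on the upper face, about 0.17 kg, lying flat on the mat. This point is its centre, 5 mm above its underside. Its y axis runs along its length, z is up.
- pad_c (a point): The pressing pad: a plain light grey silicone slab (firm, does not give) 50 mm wide, 100 mm long, 12 mm thick, 0.07 kg, lying flat on the mat. This point is its centre, 6 mm above its underside. Its y axis runs along its length, z is up.
- barweight_c (a point): The oblong steel weight, about 0.55 kg: a foot plate 44 mm wide, 90 mm long, 14 mm thick with a grip rib 20 mm wide, 56 mm long and 24 mm tall along the middle of its top, 38 mm tall in all. This point is on its vertical centre line, 19 mm above its underside (5 mm above the foot plate, within the rib). Its y axis runs along its length, z is up.
- watch_c (a point): The watch case without strap: a steel disc 44 mm across and 12 mm thick with black glass on top, four short strap lugs and a small crown (the lugs and the crown are look only, they do not get in the way), 0.06 kg, lying flat, glass up. This point is its centre, 6 mm above its underside. z is up.
- roundweight_c (a point): The round steel weight, about 0.16 kg, 36 mm tall: a disc 36 mm across and 14 mm thick, above it a 16 mm thick neck 6 mm tall and a grip knob 22 mm across and 16 mm tall. This point is on its axis, 18 mm above its underside; the knob reaches from 2 mm to 18 mm above this point. z is up.
- tin: A low round steel tin with a lid and no knob, 62 mm across, 24 mm tall, loose; leave it alone. Origin: centre of its underside.
- bottle: A small clear jar with a white cap, 52 mm across, 52 mm tall, loose; leave it alone. Origin: centre of its underside.
- calculator: A grey desk pocket calculator, 115 x 72 mm, 12 mm thick, loose; leave it alone. Origin: centre of its underside.
Mind the look-alikes: they are no part of the job. Leave any purple look-alike of the part that bears handset_c alone. What is shaped like the part that bears barweight_c but purple is not meant.

How it is judged:
By the outcome, as a careful person would: the job done as asked, in the order asked, and still so for the second after the job is handed in, with the robot touching nothing.
It also fails if it takes over 128 s, if anything falls off the work surface, if the arm or the gripper's body presses on something with over 40 N, if the wrist force passes 120 N, or if a joint passes its speed limit or range.

## Robot

A 7-joint arm with a two-finger parallel gripper is mounted at the origin on the work surface. World frame = base frame: x ahead of the robot, y to its left, z up, the work surface at z = 0. Lengths are in mm, angles in degrees, forces in N, time in s.
With the tool pointing down it reaches from about 400 to 900 mm from the base axis. Payload 5.5 kg.
Tool frame: the origin (TCP) lies on the centre line of the jaws, within the pads' length; the fingertips stand 19 mm ahead of it and the grasp point (between the pads) is the TCP; x points along the fingers, z is the direction in which the jaws open and shut, and the axes are right-handed (so a half turn about x gives the same grasp; the last joint's range is limited). The gripper opens to 92 mm and grips with 3 to 60 N. Pads are 19 mm wide; open, the fingers measure 130 mm over their backs; the gripper's body (75 mm by 190 mm) begins 47 mm behind the grasp point.
Start: joints at [86.528, 28.699, -24.465, 88.831, 12.651, 65.22, -12.049], TCP at [206.844, -616.21, 245.729] pointing down, gripper open.
Joint ranges: [-164.97, 164.97], [-17.58, 116.51], [-87.97, 89.64], [11.32, 138.91], [-80.73, 260.73], [10.89, 115.49], [-147.41, 147.41]. Speed limits (degrees/s): [147.25, 147.25, 180, 180, 180, 180, 180].

## Interface

Orientations are given as [roll, pitch, yaw] about the fixed x, y, z axes, in that order (R = Rz(yaw) Ry(pitch) Rx(roll)).
In Python, from workcell import manip gives the robot as it stands.
- The arm moves only by the shell command python3 -m jog 'ROWS' [FORCE]. ROWS is JSON, a list of rows, each a list of 3 entries, a list of its own where there are three numbers: the shift along the world's x, y, z in m, then the turn, a rotation vector about the world's x, y, z in degrees, then the closure, from 0 (fully open) to 1 (shut). In form: [[[dx, dy, dz], [rx, ry, rz], claw], ...]. A call has 1 to 12 rows; each row shifts and turns the commanded pose from where the row before left it; what a row does not reach is not made up. A row lasts 1/12 s, in which the tool goes at most 41.7 mm and 7.16 degrees, less where a joint would pass 70% of its speed; a pose out of reach is approached as far as the arm can. A call with a gripper value outside its range is refused whole. The fingers move at their own pace and stop on an object; FORCE is the grip in N (left out, the last holds). Time passes only in rows, so rows that do not move let the fingers close. It gives the time, the measured TCP pose, the force and the opening at its end, in the units of the state.
- manip.get_obs(): the state, without advancing time (a new reading comes with each control period).
- manip.camera(name): name is "scene" or "top" or "wrist"; returns (picture, depth): 384x512x3 uint8, blue, green, red; 384x512 float32, mm along the optical axis (not along the pixel's ray), 0 where there is no reading.
- manip.camera_params(name): a dict with "K" (3x3 intrinsics, pixels), "origin" and "attitude" of the camera in the world. Camera axes: x right, y down, z forward; pixel columns grow to the right and rows downward; lengths in mm; the calibration is good to about 2 mm. A picture is of the moment at which its call begins: read the wrist's pose just before it. camera_params takes no time and is no camera call; for the wrist camera it gives the pose at the moment of the call.
- manip.sign_off(): hands the job in, once; it reports no verdict.
The state is a dict: "t": time; "qpos": joint angles; "qvel": joint speeds; "joint_efforts": joint torques, N m; "ee_pos": TCP position; "ee_rot": TCP orientation; "contact_force": force on the tool from outside, world axes, zero at the start; "wrist_torque": the same for the moment, N m; "width": opening from 0.0 (shut) to 1.0 (fully open).
Only numpy, scipy, OpenCV 4.12 (cv2) and the standard library are available. Lean on these libraries where they do the work, as an engineer would, in place of code of your own. Each camera call takes 0.05 s, during which the arm holds its last target.

## Working session

There is one attempt and no reset: what is moved stays moved. The work goes in short steps, Python scripts to look and compute and a shell command to move; the robot and the scene stay as the last step left them, time stands still between calls to the robot, and variables do not carry over. Pictures are saved under pics/ and viewed, and the job is handed in when it is done.

```bash
mkdir -p pics; python3 - <<'E'
from workcell import manip
import cv2,numpy as np
o=manip.get_obs();print(o)
for n in("scene","top","wrist"):
    im,d=manip.camera(n);cv2.imwrite(f"pics/{n}0.png",im);np.save(f"{n}0.npy",d)
    p=manip.camera_params(n);print(n,p)
E
```

```text
{'t': 0.0, 'qpos': array([ 86.52635125,  28.75295139, -24.45347903,  88.89162629,
        12.65110095,  65.21791611, -12.04941386]), 'qvel': array([ 0.00210106,  0.08761798, -0.11043169,  0.13176286, -0.08127429,
       -0.02739179,  0.03826937]), 'joint_efforts': array([ 2.03149639e-04, -5.66597664e+01, -5.81632107e+00, -2.79112780e+01,
       -6.86888164e-02,  3.06029327e-02,  2.27728833e-04]), 'ee_pos': array([ 206.57911449, -615.6094663 ,  244.68676566]), 'ee_rot': array([177.9752309 ,  89.89094865, 106.53238522]), 'contact_force': array([-0.2672489 , -1.09738439, -0.23168828]), 'wrist_torque': array([-0.02239808, -0.01044287,  0.0187247 ]), 'width': 1.002921070728551}
scene {'K': array([[475.46917399,   0.        , 256.91801619],
       [  0.        , 475.46917399, 186.7156868 ],
       [  0.        ,   0.        ,   1.        ]]), 'origin': array([1214.5359584 ,  177.00438032,  929.36115453]), 'attitude': array([-140.98434703,   -0.96110476,  112.56250521])}
top {'K': array([[392.80913989,   0.        , 258.7434545 ],
       [  0.        , 392.80913989, 189.58825147],
       [  0.        ,   0.        ,   1.        ]]), 'origin': array([436.75563461, -67.30909916, 976.47741229]), 'attitude': array([-173.3319276 ,   -1.77436551,  -88.71396281])}
wrist {'K': array([[308.34659753,   0.        , 258.4160194 ],
       [  0.        , 308.34659753, 192.91999757],
       [  0.        ,   0.        ,   1.        ]]), 'origin': array([ 276.46710337, -593.60815266,  383.30985812]), 'attitude': array([ 1.64317545e+02,  5.91657117e-02, -7.14894739e+01])}
```

View pics/scene0.png

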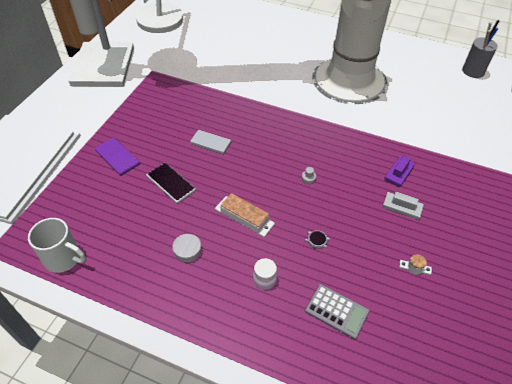

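View pics/top0.png

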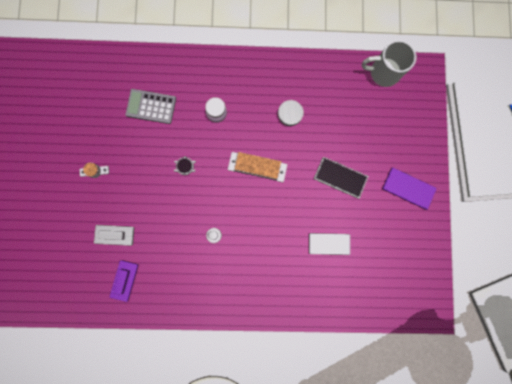

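View pics/wrist0.png

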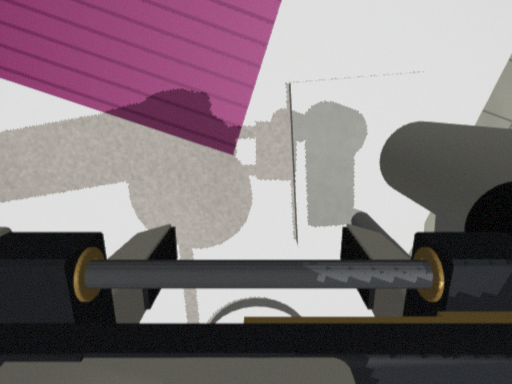

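The three views show all the parts. Top view pixels: phone (341,178), pad (330,244), bar weight (113,235), watch (185,166), round weight (214,235), long bed (258,166), round bed (91,170). Purple decoys are at (410,188) and (123,281). Next I measure them.

```bash
cat > h.py <<'E'
import numpy as np,cv2
from scipy.spatial.transform import Rotation as R
def cloud(d,p):
    K=p["K"];v,u=np.mgrid[0:d.shape[0],0:d.shape[1]]
    X=np.stack([(u-K[0,2])/K[0,0]*d,(v-K[1,2])/K[1,1]*d,d],-1)
    A=R.from_euler('xyz',p["attitude"],degrees=True).as_matrix()
    return X@A.T+p["origin"]
def proj(P,p):
    A=R.from_euler('xyz',p["attitude"],degrees=True).as_matrix()
    c=(np.atleast_2d(P)-p["origin"])@A; return (c@p["K"].T)[:,:2]/c[:,2:]
def onplane(uv,z,p):
    A=R.from_euler('xyz',p["attitude"],degrees=True).as_matrix()
    uv=np.atleast_2d(np.asarray(uv,float)); r=np.c_[uv,np.ones(len(uv))]@np.linalg.inv(p["K"]).T@A.T
    return p["origin"]+r*((z-p["origin"][2])/r[:,2:])
E
python3 - <<'E'
from h import *
from workcell import manip
p=manip.camera_params("top");im=cv2.imread("pics/top0.png");d=np.load("top0.npy");C=cloud(d,p)
print("mat z",[np.round(C[y,x],1) for x,y in((300,200),(60,200),(400,300),(150,60))])
big=cv2.resize(im[90:310,70:450],None,fx=2.1,fy=2.1,interpolation=cv2.INTER_CUBIC);cv2.imwrite("pics/big.png",big)
lab=cv2.cvtColor(im,cv2.COLOR_BGR2LAB).astype(float);hsv=cv2.cvtColor(im,cv2.COLOR_BGR2HSV)
# parts: not mat colour
bg=np.median(lab[40:330,20:430].reshape(-1,3),0)
m=(np.linalg.norm((lab-bg)[:,:,1:],axis=2)>25)
m=m.astype(np.uint8);m[:45]=0;m[320:]=0;m[:,445:]=0
n,l,s,c=cv2.connectedComponentsWithStats(m)
for i in range(1,n):
    if s[i,4]<60: continue
    cn=max(cv2.findContours((l==i).astype(np.uint8),0,1)[0],key=cv2.contourArea)
    zt=np.nanpercentile(C[l==i][:,2],80)
    q=onplane(cn.reshape(-1,2),zt,p)[:,:2].astype(np.float32)
    print(np.round(c[i]),s[i,4],"zt",round(zt,1),"rect",np.round(cv2.minAreaRect(q)[0],1),np.round(cv2.minAreaRect(q)[1],1),round(cv2.minAreaRect(q)[2],1))
E
```

```text
mat z [array([ 527.6, -198.2,    5.5]), array([513.2, 393.3,  -0.8]), array([ 288.7, -446.2,    3.1]), array([879.8, 192.6,   2.6])]
[380.  58.] 2292 zt 74.4 rect [ 850.  -278.5] [104.  526.8] 2.2
[150. 106.] 1307 zt 15.9 rect [753.6 181.6] [116.   73.2] 82.1
[215. 109.] 407 zt 54.5 rect [737.1  16.5] [57.3 48.1] 1.9
[290. 113.] 529 zt 26.8 rect [ 744.6 -169.2] [64.4 62.9] 1.8
[257. 166.] 1120 zt 32.5 rect [606.  -89.3] [139.5  50. ] 79.0
[184. 166.] 272 zt 15.3 rect [604.9  91.1] [42.6 49. ] 1.6
[340. 177.] 1220 zt 13.2 rect [ 586.5 -298. ] [123.5  63.6] 67.0
[ 93. 170.] 309 zt 31.9 rect [585.  303.1] [34.1 66.9] 1.6
[409. 188.] 1114 zt 13.2 rect [ 563.8 -471.5] [120.8  59. ] 65.8
[114. 235.] 738 zt 38.8 rect [431.5 244.1] [90.1 44.3] 88.3
[213. 235.] 187 zt 37.9 rect [436.2  10.7] [32.9 35.5] 1.3
[329. 244.] 860 zt 15.0 rect [ 421.8 -269.2] [50.8 98.4] 0.4
[123. 281.] 600 zt 39.7 rect [326.8 215.3] [40.9 85.6] 77.5
```

View pics/big.png

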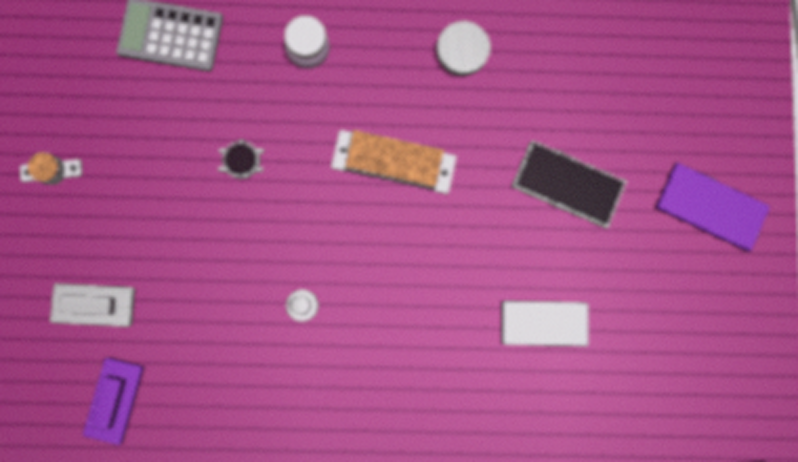

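```bash
python3 - <<'E'
from h import *
from workcell import manip
o=manip.get_obs();p=manip.camera_params("wrist")
T=R.from_euler('xyz',o['ee_rot'],degrees=True).as_matrix();print(T.round(3))
print("tcp px",proj(o['ee_pos'],p), "tip",proj(o['ee_pos']+19*T[:,0],p))
print("ctr hits",onplane([[258,120],[258,193],[0,120],[511,120]],10,p).round()-o['ee_pos'])
d=np.load("wrist0.npy");C=cloud(d,p);print(C[100,100],C[60,100])
E
```

```text
[[-0.     0.948  0.318]
 [ 0.001  0.318 -0.948]
 [-1.     0.    -0.001]]
tcp px [[256.33025901 259.72365681]] tip [[256.53719268 243.34754681]]
ctr hits [[  54.40778938   17.75980407 -234.92464324]
 [ -29.59221062  -10.24019593 -234.92464324]
 [ -41.59221062  306.75980407 -234.92464324]
 [ 149.40778938 -264.24019593 -234.92464324]]
[ 223.58036665 -412.81091778    1.713847  ] [ 267.20785492 -405.02486254    2.47196429]
```

```bash
python3 -m jog '[[[0.015,0.011,0],[0,0,2],0],[[0.03,0.022,0],[0,0,4],0],[[0.03,0.022,0],[0,0,4],0],[[0.03,0.022,0],[0,0,4],0],[[0.03,0.022,0],[0,0,4],0],[[0.03,0.022,0],[0,0,4],0],[[0.03,0.022,0],[0,0,4],0],[[0.03,0.022,0],[0,0,4],0],[[0.03,0.022,0],[0,0,4],0],[[0.03,0.022,0],[0,0,4],0],[[0.03,0.022,0],[0,0,4],0],[[0.03,0.022,0],[0,0,4],0]]' 10
python3 -m jog '[[[0.03,0.022,0],[0,0,3],0],[[0.012,0.01,0],[0,0,3.5],0],[[0,0,0],[0,0,0],0],[[0,0,0],[0,0,0],0]]'
cat > snap.py <<'E'
import sys
from h import *
from workcell import manip
def snap(n):
    o=manip.get_obs();p=manip.camera_params("wrist");im,d=manip.camera("wrist")
    cv2.imwrite(f"pics/{n}.png",im);np.save(n+".npy",d)
    np.save(n+"_p.npy",p,allow_pickle=True)
    return o,p,im,d
def load(n): return np.load(n+"_p.npy",allow_pickle=True).item(),cv2.imread(f"pics/{n}.png"),np.load(n+".npy")
if __name__=="__main__":
    o,p,im,d=snap(sys.argv[1]);T=R.from_euler('xyz',o['ee_rot'],degrees=True).as_matrix()
    print(o['t'],o['ee_pos'].round(1),"jaw yaw",np.degrees(np.arctan2(T[1,2],T[0,2])).round(2),T[:,0].round(3),o['contact_force'].round(2),o['width'],o['qpos'].round())
E
python3 snap.py w1
```

```text
t: 1.15
ee_pos: [553.3, -361.1, 245.7]
ee_rot: [131.8, 90.0, 106.6]
contact_force: [0.6, 0.1, 0.5]
width: 1.001
t: 1.48
ee_pos: [594.8, -328.9, 245.3]
ee_rot: [125.5, 89.9, 106.7]
contact_force: [0.1, -0.5, -0.2]
width: 1.001
1.4833 [ 594.8 -328.9  245.3] jaw yaw -18.75 [-0.     0.001 -1.   ] [ 0.1  -0.46 -0.22] 1.000858220509947 [ 53.  35. -40.  84.  23.  70.  -9.]
```

View pics/w1.png

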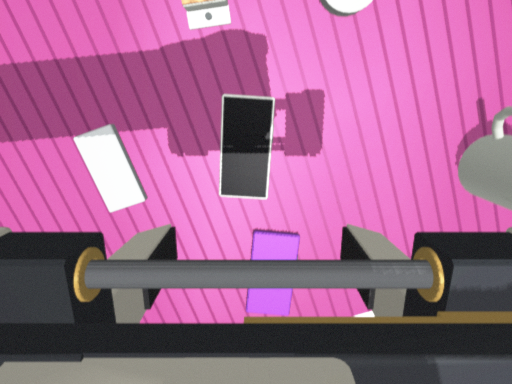

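```bash
cat > fit.py <<'E'
from h import *
from snap import load
from scipy.optimize import least_squares
def mask(im):
    hsv=cv2.cvtColor(im,cv2.COLOR_BGR2HSV).astype(int)
    h0=np.median(hsv[...,0][(hsv[...,1]>100)&(abs(hsv[...,0]-160)<15)])
    m=((hsv[...,1]<100)|(abs(hsv[...,0]-h0)>9)).astype(np.uint8)
    return cv2.morphologyEx(m,cv2.MORPH_OPEN,np.ones((3,3),np.uint8))
def box(w,l,z0,z1): return np.array([[a*w/2,b*l/2,z] for a in(-1,1) for b in(-1,1) for z in(z0,z1)])
def cyl(d,z0,z1): 
    t=np.linspace(0,2*np.pi,60); return np.array([[d/2*np.cos(a),d/2*np.sin(a),z] for a in t for z in(z0,z1)])
def fit(p,im,pts,guess,seed,round_=False,m=None):
    "seed: pixel in part; guess x,y,yaw(of length) deg"
    m=mask(im) if m is None else m
    n,l=cv2.connectedComponents(m); k=l[seed[1],seed[0]]; assert k>0
    mm=(l==k).astype(np.uint8)
    cn=max(cv2.findContours(mm,0,cv2.CHAIN_APPROX_NONE)[0],key=cv2.contourArea).reshape(-1,2).astype(float)
    def hull(q):
        a=0 if round_ else np.radians(q[2]-90)
        P=pts.copy();P[:,:2]=pts[:,:2]@np.array([[np.cos(a),np.sin(a)],[-np.sin(a),np.cos(a)]])+q[:2]
        return cv2.convexHull(proj(P,p).astype(np.float32))
    f=lambda q:np.array([cv2.pointPolygonTest(h,tuple(c),True) for h in[hull(q)] for c in cn])-0.5
    r=least_squares(f,guess[:2] if round_ else guess,loss='soft_l1',diff_step=1e-4)
    return r.x.round(2),"rms px",np.sqrt((f(r.x)**2).mean()).round(2),"n",len(cn)
E
python3 - <<'E'
from fit import *
p,im,d=load("w1");cv2.imwrite("pics/m1.png",mask(im)*255)
print("phone",fit(p,im,box(62,124,2,12),[586.,-298.,67.],(246,120)))
print("pad",fit(p,im,box(50,100,2,14),[422.,-269.,90.],(110,168)))
E
```

```text
phone (array([ 588.05, -302.13,   67.12]), 'rms px', np.float64(3.05), 'n', 317)
pad (array([ 422.3 , -272.67,   89.92]), 'rms px', np.float64(0.44), 'n', 227)
```

```bash
python3 - <<'E'
from fit import *
p,im,d=load("w1");m=mask(im)
cv2.imwrite("pics/m1b.png",np.hstack([cv2.resize(im[80:220,200:300],None,fx=4,fy=4),cv2.cvtColor(cv2.resize(m[80:220,200:300]*255,None,fx=4,fy=4),8)]))
E
```

```text
(no output)
```

View pics/m1b.png

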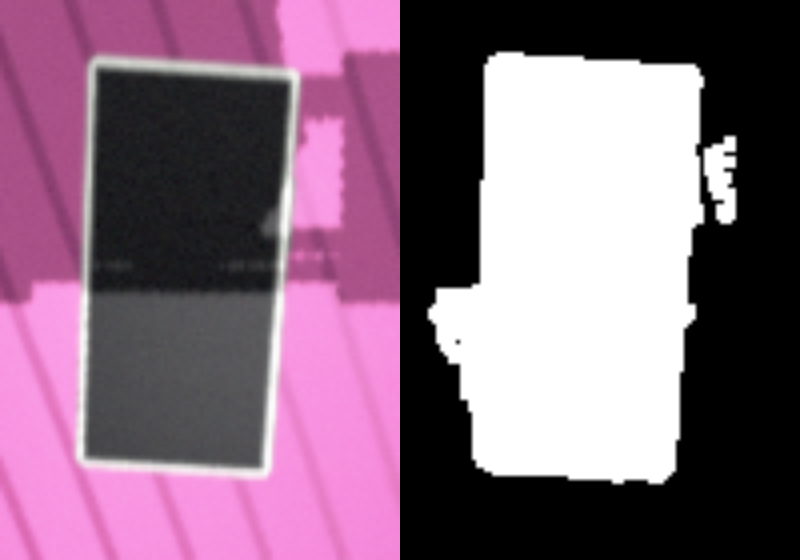

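```bash
sed -i 's/<100)|/<70)|/' fit.py; python3 - <<'E'
from fit import *
p,im,d=load("w1")
print("phone",fit(p,im,box(62,124,2,12),[586.,-298.,67.],(246,120)))
print("pad",fit(p,im,box(50,100,2,14),[422.,-269.,90.],(110,168)))
E
```

```text
phone (array([ 588.31, -302.13,   67.49]), 'rms px', np.float64(0.34), 'n', 300)
pad (array([ 422.32, -272.67,   89.8 ]), 'rms px', np.float64(0.63), 'n', 224)
```

```bash
python3 -m jog '[[[-0.002,0.009,-0.02],[0,0,-1.25],0],[[-0.002,0.009,-0.035],[0,0,-1.25],0],[[-0.0025,0.0088,-0.035],[0,0,-1.25],0],[[0,0,-0.035],[0,0,0],0],[[0,0,-0.035],[0,0,0],0],[[0,0,-0.03],[0,0,0],0],[[0,0,-0.015],[0,0,0],0],[[0,0,-0.01],[0,0,0],0],[[0,0,0],[0,0,0],0],[[0,0,0],[0,0,0],0]]' 12
python3 snap.py w2
```

```text
t: 2.37
ee_pos: [587.8, -305.3, 31.7]
ee_rot: [-7.3, 89.9, -30.0]
contact_force: [0.3, -0.3, 0.5]
width: 1.0
2.3667 [ 587.8 -305.3   31.7] jaw yaw -22.76 [ 0.001 -0.001 -1.   ] [ 0.29 -0.25  0.5 ] 1.0001936486995269 [ 48.  47. -33.  94.  32.  49. -21.]
```

View pics/w2.png

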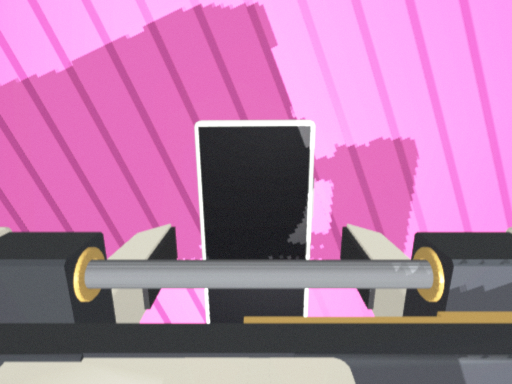

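```bash
python3 -m jog '[[[0.0005,0.003,-0.005],[0,0,0.2],0],[[0,0,-0.0042],[0,0,0],0],[[0,0,0],[0,0,0],0],[[0,0,0],[0,0,0],1],[[0,0,0],[0,0,0],1],[[0,0,0],[0,0,0],1],[[0,0,0],[0,0,0],1],[[0,0,0],[0,0,0],1],[[0,0,0],[0,0,0],1]]' 20
```

```text
t: 3.17
ee_pos: [587.8, -301.5, 21.6]
ee_rot: [-57.2, 90.0, -79.7]
contact_force: [0.0, -0.3, 1.2]
width: 0.669
```

```bash
python3 -m jog '[[[0,0,0.005],[0,0,0],1],[[0,0,0.015],[0,0,0],1],[[0,0,0.03],[0,0,0],1],[[0,0,0.035],[0,0,0],1],[[-0.001,0.014,0.035],[0,0,2],1],[[-0.001,0.014,0.035],[0,0,2],1],[[-0.001,0.014,0.035],[0,0,2],1],[[-0.001,0.014,0.03],[0,0,2],1],[[-0.001,0.014,0.005],[0,0,2],1],[[-0.001,0.014,0],[0,0,1.5],1],[[0,0,0],[0,0,0],1],[[0,0,0],[0,0,0],1]]'
python3 snap.py w3
```

```text
t: 4.17
ee_pos: [580.7, -216.6, 245.2]
ee_rot: [-177.7, 89.9, 171.4]
contact_force: [0.2, -0.2, -1.0]
width: 0.675
4.1667 [ 580.7 -216.6  245.2] jaw yaw -10.92 [-0.003  0.    -1.   ] [ 0.24 -0.22 -0.98] 0.6749107632038771 [ 50.  30. -44.  93.  22.  66. -11.]
```

View pics/w3.png

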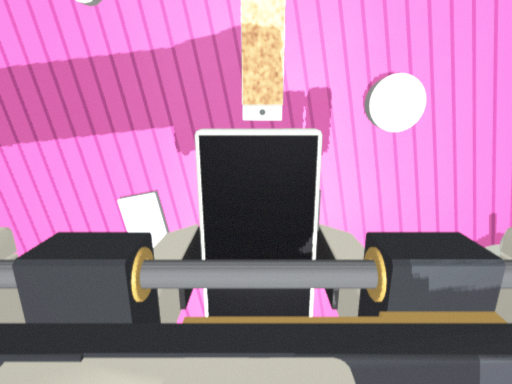

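```bash
python3 -m jog '[[[0,0,0.02],[0,0,0],1],[[0,0,0.035],[0,0,0],1],[[0,0,0.035],[0,0,0],1],[[0,0,0.02],[0,0,0],1],[[0,0,0],[0,0,0],1],[[0,0,0],[0,0,0],1]]'
python3 snap.py w4
```

```text
t: 4.72
ee_pos: [581.8, -218.9, 356.0]
ee_rot: [-89.1, 90.0, -100.2]
contact_force: [0.9, -0.6, -2.1]
width: 0.672
4.7167 [ 581.8 -218.9  356. ] jaw yaw -11.13 [-0. -0. -1.] [ 0.9  -0.61 -2.07] 0.6721180293112653 [ 51.  25. -46.  85.  18.  78.  -7.]
```

View pics/w4.png

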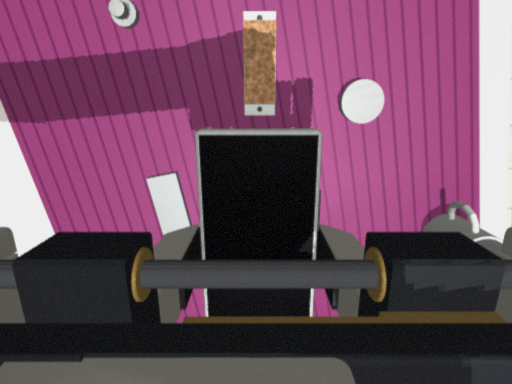

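```bash
cat >> fit.py <<'E'
def corkmask(im):
    hsv=cv2.cvtColor(im,cv2.COLOR_BGR2HSV).astype(int)
    m=((hsv[...,0]<28)&(hsv[...,0]>3)&(hsv[...,1]>60)).astype(np.uint8)
    m=cv2.morphologyEx(m,cv2.MORPH_CLOSE,np.ones((5,5),np.uint8));return cv2.morphologyEx(m,cv2.MORPH_OPEN,np.ones((3,3),np.uint8))
E
python3 - <<'E'
from fit import *
p,im,d=load("w4")
m=corkmask(im)
print("bed cork",fit(p,im,box(46,110,32,32),[606.,-89.,79.],(260,62),m=m))
# whole bed incl feet at z=7
mm=mask(im)
n,l=cv2.connectedComponents(m);ys,xs=np.where(l==l[62,260]);print("cork px",xs.min(),xs.max(),ys.min(),ys.max(), "z",np.median(cloud(d,p)[l==l[62,260]][:,2]))
from workcell import manip
T=np.array([581.8,-218.9,356.]);a=np.radians(78.87);u=np.array([np.cos(a),np.sin(a),0]);v=np.array([np.sin(a),-np.cos(a),0])
print("exp front",proj(np.array([T+61.6*u+s*31*v+[0,0,-9.6] for s in(-1,1)]),p))
cv2.imwrite("pics/m4.png",np.vstack([cv2.resize(im[0:150,180:340],None,fx=3,fy=3,interpolation=2),]))
p,im,d=load("w3")
E
```

```text
bed cork (array([609.2 , -91.7 ,  79.08]), 'rms px', np.float64(0.74), 'n', 225)
cork px 243 275 20 103 z 31.22537047925445
exp front [[190.74171291 129.59414652]
 [322.33127802 129.48149808]]
```

View pics/m4.png

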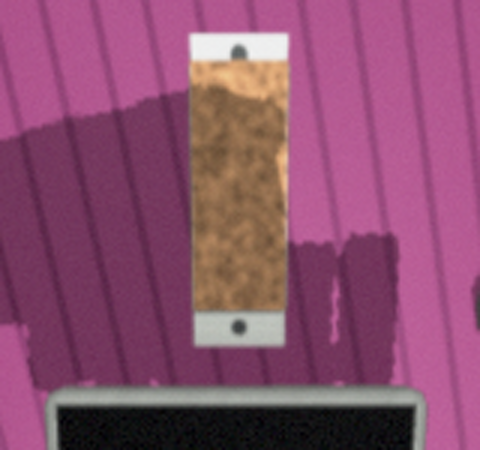

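```bash
python3 - <<'E'
from fit import *
p,im,d=load("w4");C=cloud(d,p)
T=np.array([581.8,-218.9,356.]);a=np.radians(78.87);u=np.array([np.cos(a),np.sin(a),0]);v=np.array([np.sin(a),-np.cos(a),0])
for r in(133,140,160,190,220):
  for c in(205,258,312):
    q=C[r,c]-T;print(r,c,(q@u).round(1),(q@v).round(1),q[2].round(1),end=" | ")
  cs=np.where(abs(C[r,:,2]-T[2])<40)[0];cs=cs[(cs>150)&(cs<360)];print(cs.min(),cs.max(),((C[r,cs.min()]-T)@v).round(1),((C[r,cs.max()]-T)@v).round(1))
E
```

```text
133 205 59.9 -24.5 -10.5 | 133 258 59.9 0.7 -10.3 | 133 312 59.9 26.4 -10.6 | 195 321 -29.8 31.1
140 205 56.6 -24.7 -10.9 | 140 258 56.7 0.7 -10.1 | 140 312 56.6 26.4 -10.1 | 195 321 -29.8 31.1
160 205 47.1 -25.0 -9.6 | 160 258 47.0 0.7 -10.3 | 160 312 47.2 26.7 -9.1 | 196 320 -29.9 30.9
190 205 31.7 -25.9 -11.0 | 190 258 32.1 0.7 -9.5 | 190 312 31.7 27.8 -11.1 | 198 320 -29.5 32.5
220 205 16.2 -26.4 -9.5 | 220 258 16.1 0.6 -9.7 | 220 312 15.9 28.4 -10.4 | 200 319 -29.7 32.7
```

```bash
python3 - <<'E'
from fit import *
for n in("w3","w4","w1"):
  p,im,d=load(n);m=corkmask(im)
  a=np.radians(79.1);u=np.array([np.cos(a),np.sin(a)]);v=np.array([np.sin(a),-np.cos(a)])
  ys,xs=np.where(m[:110]>0);k=(xs>150)&(xs<330);P=onplane(np.c_[xs[k],ys[k]],32,p)[:,:2];
  s=P@u;t=P@v;print(n,"u min",s.min(),"u0",np.array([609.2,-91.7])@u-55,"v0",np.array([609.2,-91.7])@v)
  for b in range(int(s.min()),int(s.max()),15):
    q=t[(s>b)&(s<b+15)]
    if len(q)>30: print("  ",b,q.min().round(1),q.max().round(1),((q.min()+q.max())/2).round(2))
E
```

```text
w3 u min -28.435817724936093 u0 -29.848670084821975 v0 615.5492998968465
   -28 594.8 637.4 616.13
   -13 595.0 637.2 616.14
   2 594.3 635.9 615.06
   17 594.4 636.4 615.4
   32 594.7 636.3 615.5
   47 594.9 636.9 615.91
w4 u min -28.619907553204687 u0 -29.848670084821975 v0 615.5492998968465
   -28 593.4 636.6 614.99
   -13 593.7 637.8 615.75
   2 593.9 637.6 615.79
   17 594.2 637.6 615.88
   32 593.3 637.4 615.37
   47 593.4 637.3 615.31
   62 593.6 637.1 615.37
   77 593.9 637.0 615.44
w1 u min -29.869862703226435 u0 -29.848670084821975 v0 615.5492998968465
   -29 594.4 614.9 604.67
```

```bash
python3 -m jog '[[[0.003,0.014,-0.01],[0,0,0.2],1],[[0.006,0.028,-0.02],[0,0,0],1],[[0.006,0.028,-0.02],[0,0,0],1],[[0.006,0.028,-0.03],[0,0,0],1],[[0.0045,0.022,-0.035],[0,0,0],1],[[0.001,0.008,-0.038],[0,0,0],1],[[0,0,-0.038],[0,0,0],1],[[0,0,-0.035],[0,0,0],1],[[0,0,-0.03],[0,0,0],1],[[0,0,-0.02],[0,0,0],1],[[0,0,-0.006],[0,0,0],1],[[0,0,0],[0,0,0],1]]'
python3 -m jog '[[[0,0,0],[0,0,0],1]]'; python3 snap.py w5
```

```text
t: 5.77
ee_pos: [605.1, -87.9, 70.7]
ee_rot: [173.0, 89.6, 162.3]
contact_force: [-0.3, -0.6, -1.4]
width: 0.674
t: 5.85
ee_pos: [607.9, -88.4, 74.0]
ee_rot: [144.2, 89.9, 133.4]
contact_force: [0.9, 0.8, -0.3]
width: 0.672
5.85 [607.9 -88.4  74. ] jaw yaw -10.75 [-0.001  0.001 -1.   ] [ 0.86  0.81 -0.27] 0.6716265263622085 [ 34.  41. -39. 100.  33.  50. -30.]
```

View pics/w5.png

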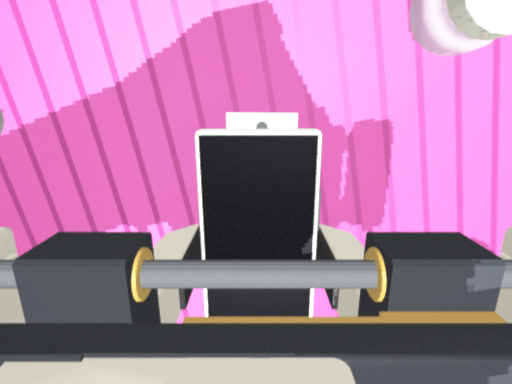

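```bash
python3 - <<'E'
from fit import *
p,im,d=load("w5");C=cloud(d,p)
T=np.array([607.9,-88.4,74.]);a=np.radians(79.1);u=np.array([np.cos(a),np.sin(a),0]);v=np.array([np.sin(a),-np.cos(a),0])
cv2.imwrite("pics/m5.png",cv2.resize(im[95:165,180:340],None,fx=5,fy=5,interpolation=2))
m=mask(im)
for r in(116,119,122):
  c=np.where(m[r,200:320])[0]+200
  P=onplane([[c.min()-.5,r],[c.max()+.5,r]],7,p)-T;print(r,c.min(),c.max(),(P@v).round(1),(P@u).round(1),C[r,c.min()+5],)
r=np.where(m[95:130,262])[0][0]+95;print("foot end u",(onplane([[262,r-.5]],7,p)-T)@u)
for r in(140,160):
  cs=np.where(C[r,:,2]>50)[0];cs=cs[(cs>150)&(cs<360)]
  P=onplane([[cs.min()-.5,r],[cs.max()+.5,r]],T[2]-9.6,p)-T;print("phone",(P@v).round(1))
c=258;r=np.where(C[100:150,c,2]>45)[0][0]+100;print("phone end u",r,(onplane([[c,r-.5]],T[2]-9.6,p)-T)@u)
E
```

```text
116 226 297 [-20.6  26. ] [66.1 66.2] [603.64995264 -20.22222283   7.04474378]
119 226 297 [-20.7  26. ] [64.2 64.3] [603.19478714 -22.08176505   6.42988476]
122 226 297 [-20.7  26.1] [62.3 62.4] [602.75101808 -23.95680835   5.98240249]
foot end u [68.99524685]
phone [-29.7  30.7]
phone [-29.7  30.8]
phone end u 128 [62.58928084]
```

View pics/m5.png

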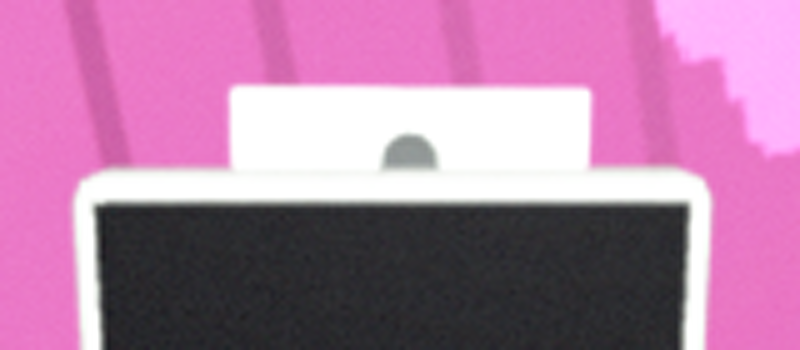

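```bash
python3 -m jog '[[[0.0013,-0.0029,-0.004],[0,0,-0.2],1],[[0,0,-0.008],[0,0,0],1],[[0,0,-0.005],[0,0,0],1],[[0,0,-0.002],[0,0,0],1],[[0,0,0],[0,0,0],1],[[0,0,0],[0,0,0],1]]'
```

```text
t: 6.4
ee_pos: [609.5, -92.3, 55.4]
ee_rot: [162.8, 90.0, 151.8]
contact_force: [-0.4, -1.0, -1.5]
width: 0.674
```

```bash
python3 -m jog '[[[0,0.0007,-0.001],[0,0,0],1],[[0,0,-0.001],[0,0,0],1],[[0,0,-0.0007],[0,0,0],1],[[0,0,0],[0,0,0],1],[[0,0,0],[0,0,0],1]]'
```

```text
t: 6.82
ee_pos: [609.7, -91.6, 52.9]
ee_rot: [34.8, 90.0, 23.8]
contact_force: [0.0, -0.2, -2.0]
width: 0.672
```

```bash
python3 -m jog '[[[0,0,-0.0005],[0,0,0],1],[[0,0,-0.0005],[0,0,0],1],[[0,0,0],[0,0,0],1],[[0,0,0],[0,0,0],1]]'; python3 snap.py w6
```

```text
t: 7.15
ee_pos: [609.6, -91.6, 51.8]
ee_rot: [139.3, 90.0, 128.3]
contact_force: [-0.0, 0.5, -2.0]
width: 0.675
7.15 [609.6 -91.6  51.8] jaw yaw -11.0 [-0.  0. -1.] [-0.03  0.45 -2.02] 0.6750324013864748 [ 33.  43. -37. 101.  34.  48. -31.]
```

```bash
python3 -m jog '[[[0,0,-0.0005],[0,0,0],1],[[0,0,0],[0,0,0],1],[[0,0,0],[0,0,0],1]]'; python3 -m jog '[[[0,0,-0.0004],[0,0,0],1],[[0,0,0],[0,0,0],1],[[0,0,0],[0,0,0],1]]'; python3 snap.py w6
```

```text
t: 7.45
ee_pos: [609.7, -91.6, 51.6]
ee_rot: [-23.7, 90.0, -34.7]
contact_force: [-0.8, 0.2, 1.6]
width: 0.673
t: 7.7
ee_pos: [609.7, -91.6, 51.6]
ee_rot: [-61.9, 90.0, -72.9]
contact_force: [-1.7, 0.1, 5.7]
width: 0.673
7.7 [609.7 -91.6  51.6] jaw yaw -11.0 [ 0. -0. -1.] [-1.74  0.11  5.68] 0.6733312864745427 [ 33.  43. -37. 101.  34.  48. -31.]
```

View pics/w6.png

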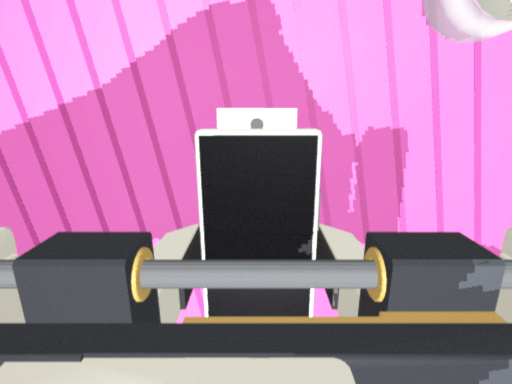

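```bash
python3 -m jog '[[[0,0,0],[0,0,0],0.6],[[0,0,0],[0,0,0],0],[[0,0,0],[0,0,0],0],[[0,0,0],[0,0,0],0],[[0,0,0.005],[0,0,0],0],[[0,0,0.02],[0,0,0],0],[[0,0,0.035],[0,0,0],0],[[0,0,0.035],[0,0,0],0],[[0,0,0.035],[0,0,0],0],[[0,0,0.035],[0,0,0],0],[[0,0,0.02],[0,0,0],0],[[0,0,0],[0,0,0],0]]'
python3 snap.py w7
```

```text
t: 8.75
ee_pos: [612.8, -91.2, 242.0]
ee_rot: [1.8, 89.5, -9.2]
contact_force: [1.0, 0.0, 0.2]
width: 1.0
8.75 [612.8 -91.2 242. ] jaw yaw -10.98 [ 0.009 -0.001 -1.   ] [1.04 0.   0.2 ] 0.9997019917288771 [ 39.  30. -46.  94.  23.  65. -23.]
```

View pics/w7.png

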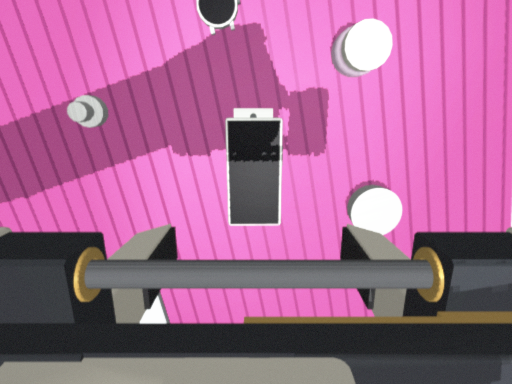

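```bash
python3 - <<'E'
from fit import *
p,im,d=load("w7");C=cloud(d,p);m=mask(im)
m2=m.copy();m2[(C[...,2]<22)|(C[...,2]>70)]=0;m2=cv2.morphologyEx(m2,cv2.MORPH_OPEN,np.ones((5,5),np.uint8))
print("phone on bed",fit(p,im,box(62,124,32,42),[609.,-91.,79.],(250,180),m=m2))
E
python3 -m jog '[[[-0.008,-0.01,0],[0,0,0.5],0],[[-0.02,-0.023,0],[0,0,1.3],0],[[-0.023,-0.026,0],[0,0,1.3],0],[[-0.023,-0.026,0],[0,0,1.3],0],[[-0.023,-0.026,0],[0,0,1.3],0],[[-0.023,-0.026,0],[0,0,1.3],0],[[-0.023,-0.026,0],[0,0,1.3],0],[[-0.023,-0.026,0],[0,0,1.3],0],[[-0.02,-0.02,0],[0,0,1.2],0],[[-0.004,-0.005,0],[0,0,0],0],[[0,0,0],[0,0,0],0],[[0,0,0],[0,0,0],0]]'
python3 snap.py w8; python3 - <<'E'
from fit import *
p,im,d=load("w8");C=cloud(d,p)
g=[422.3,-272.7,89.8];px=proj([*g[:2],14],p)[0].astype(int);print(px)
print("pad",fit(p,im,box(50,100,2,14),g,px))
E
```

```text
phone on bed (array([610.87, -91.1 ,  78.9 ]), 'rms px', np.float64(0.78), 'n', 327)
t: 9.8
ee_pos: [419.4, -305.0, 235.2]
ee_rot: [105.3, 89.9, 105.0]
contact_force: [1.0, -0.6, 0.1]
width: 1.001
9.8 [ 419.4 -305.   235.2] jaw yaw -0.25 [-0.     0.002 -1.   ] [ 1.04 -0.56  0.15] 1.0008599420405166 [ 73.  20. -49. 108.  18.  60.  17.]
[260 141]
pad (array([ 422.87, -272.15,   89.91]), 'rms px', np.float64(0.3), 'n', 254)
```

View pics/w8.png

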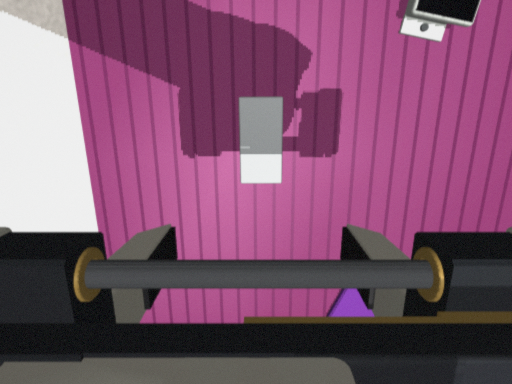

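```bash
python3 -m jog '[[[0.001,0.01,-0.015],[0,0,0],0],[[0.0016,0.013,-0.03],[0,0,0],0],[[0,0.0098,-0.035],[0,0,0],0],[[0,0,-0.035],[0,0,0],0],[[0,0,-0.035],[0,0,0],0],[[0,0,-0.03],[0,0,0],0],[[0,0,-0.018],[0,0,0],0],[[0,0,-0.008],[0,0,0],0],[[0,0,0],[0,0,0],0],[[0,0,0],[0,0,0],0],[[0,0,0],[0,0,0],0]]'
```

```text
t: 10.77
ee_pos: [423.8, -272.7, 31.2]
ee_rot: [-23.7, 89.9, -23.8]
contact_force: [1.3, -0.5, 0.3]
width: 0.999
```

```bash
python3 -m jog '[[[-0.0012,0.0005,-0.003],[0,0,0.1],0],[[0,0,-0.0027],[0,0,0],0],[[0,0,0],[0,0,0],0],[[0,0,0],[0,0,0],0],[[0,0,0],[0,0,0],1],[[0,0,0],[0,0,0],1],[[0,0,0],[0,0,0],1],[[0,0,0],[0,0,0],1],[[0,0,0],[0,0,0],1],[[0,0,0],[0,0,0],1],[[0,0,0],[0,0,0],1]]' 15
```

```text
t: 11.68
ee_pos: [421.1, -272.3, 24.2]
ee_rot: [61.3, 90.0, 61.2]
contact_force: [0.1, 0.1, 0.5]
width: 0.543
```

```bash
python3 -m jog '[[[0,0,0.005],[0,0,0],1],[[0,0,0.02],[0,0,0],1],[[0,0,0.03],[0,0,0],1],[[0.005,0.005,0.03],[0,0,-0.5],1],[[0.015,0.015,0.02],[0,0,-1],1],[[0.023,0.022,0.005],[0,0,-1.3],1],[[0.026,0.025,0],[0,0,-1.5],1],[[0.026,0.025,0],[0,0,-1.5],1],[[0.026,0.025,0],[0,0,-1.5],1],[[0.026,0.025,0],[0,0,-1.5],1],[[0.023,0.022,0],[0,0,-1.3],1],[[0.015,0.013,0],[0,0,-0.8],1]]'
python3 -m jog '[[[0.004,0.004,-0.01],[0,0,0],1],[[0,0,-0.015],[0,0,0],1],[[0,0,-0.01],[0,0,0],1],[[0,0,0],[0,0,0],1],[[0,0,0],[0,0,0],1]]'
python3 snap.py w9
```

```text
t: 12.68
ee_pos: [608.2, -90.9, 134.9]
ee_rot: [63.0, 89.8, 52.2]
contact_force: [-0.3, -0.2, 0.1]
width: 0.539
t: 13.1
ee_pos: [607.6, -93.4, 97.3]
ee_rot: [-163.2, 89.8, -174.3]
contact_force: [0.2, 0.3, -0.0]
width: 0.543
13.1 [607.6 -93.4  97.3] jaw yaw -11.12 [-0.004 -0.    -1.   ] [ 0.17  0.32 -0.03] 0.5428957383644856 [ 34.  39. -38. 100.  30.  52. -28.]
```

View pics/w9.png

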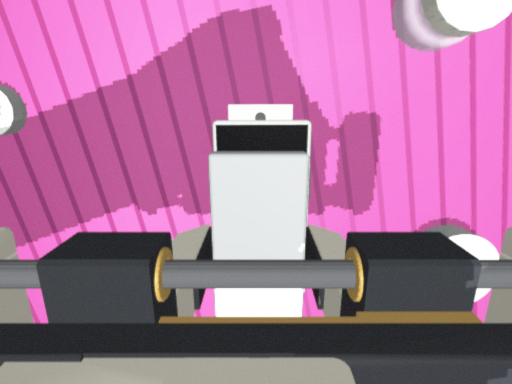

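```bash
cat > rel.py <<'E'
from fit import *
import sys
def tilts(n,T,yaw):
  p,im,d=load(n);C=cloud(d,p);a=np.radians(yaw);u=np.array([np.cos(a),np.sin(a),0]);v=np.array([np.sin(a),-np.cos(a),0])
  return p,im,C,u,v
def row(C,p,T,v,r,zlo,zhi,zt,c0=150,c1=370):
  cs=np.where((C[r,c0:c1,2]>zlo)&(C[r,c0:c1,2]<zhi))[0]+c0
  P=onplane([[cs.min()-.5,r],[cs.max()+.5,r]],zt,p)-T;q=P@v;return cs.min(),cs.max(),q.round(1),q.mean().round(2)
E
python3 - <<'E'
from rel import *
T=np.array([607.6,-93.4,97.3]);p,im,C,u,v=tilts("w9",T,79)
cv2.imwrite("pics/m9.png",cv2.resize(im[95:175,180:340],None,fx=5,fy=5,interpolation=2))
for r in(128,135,142): print("phone",row(C,p,T,v,r,25,60,42))
zt=T[2]-24.2+14
for r in(160,180,200): print("pad",row(C,p,T,v,r,70,100,zt))
c=260
for lo,hi,z in((25,60,42),(70,100,zt)):
  r=np.where((C[90:200,c,2]>lo)&(C[90:200,c,2]<hi))[0][0]+90;print(z,r,((onplane([[c,r-.5]],z,p)-T)@u).round(1))
E
```

```text
phone (np.int64(212), np.int64(310), array([-28.1,  32.9]), np.float64(2.39))
phone (np.int64(213), np.int64(310), array([-27.7,  33.1]), np.float64(2.7))
phone (np.int64(213), np.int64(309), array([-27.8,  32.6]), np.float64(2.39))
pad (np.int64(208), np.int64(308), array([-23.8,  25.3]), np.float64(0.72))
pad (np.int64(209), np.int64(307), array([-23.8,  25.2]), np.float64(0.68))
pad (np.int64(210), np.int64(307), array([-23.8,  25.6]), np.float64(0.9))
42 120 [64.3]
87.1 151 [51.6]
```

View pics/m9.png

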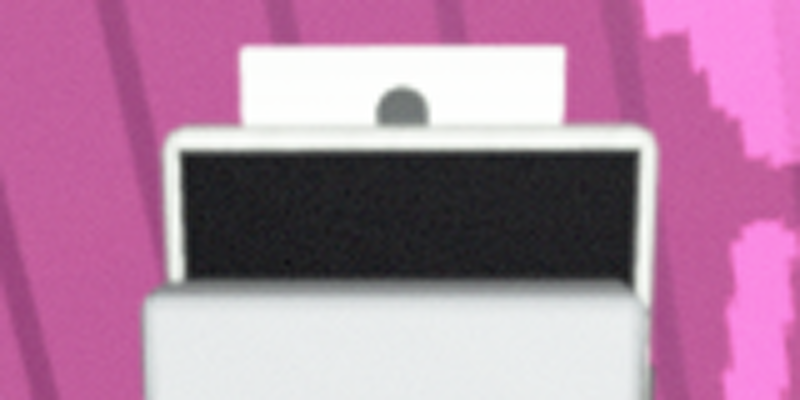

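```bash
python3 -m jog '[[[0.0018,0.0004,-0.01],[0,0,0.1],1],[[0,0,-0.012],[0,0,0],1],[[0,0,-0.005],[0,0,0],1],[[0,0,-0.002],[0,0,0],1],[[0,0,0],[0,0,0],1],[[0,0,0],[0,0,0],1]]'
```

```text
t: 13.65
ee_pos: [611.8, -90.7, 70.1]
ee_rot: [131.7, 90.0, 120.8]
contact_force: [0.1, -0.1, -0.9]
width: 0.542
```

```bash
python3 snap.py w10; python3 - <<'E'
from rel import *
from workcell import manip
T=manip.get_obs()['ee_pos'];print(T);p,im,C,u,v=tilts("w10",T,79)
cv2.imwrite("pics/m10.png",cv2.resize(im[85:175,180:340],None,fx=5,fy=5,interpolation=2))
for r in(120,126,132,138): print("phone",row(C,p,T,v,r,25,49,42))
zt=T[2]-24.2+14
for r in(165,180,200): print("pad",row(C,p,T,v,r,52,70,zt))
c=260
for lo,hi,z in((25,47,42),(52,70,zt)):
  r=np.where((C[90:200,c,2]>lo)&(C[90:200,c,2]<hi))[0][0]+90;print(z,r,((onplane([[c,r-.5]],z,p)-T)@u).round(1))
E
```

```text
13.65 [611.8 -90.7  70.1] jaw yaw -10.88 [-0.  0. -1.] [ 0.14 -0.06 -0.95] 0.5418231069474079 [ 33.  41. -37. 100.  32.  49. -30.]
[612.07394393 -90.77179352  70.41531462]Traceback (most recent call last):
  File "<stdin>", line 5, in <module>
  File "rel.py", line 8, in row
    P=onplane([[cs.min()-.5,r],[cs.max()+.5,r]],zt,p)-T;q=P@v;return cs.min(),cs.max(),q.round(1),q.mean().round(2)
                ~~~~~~^^
    return umr_minimum(a, axis, None, out, keepdims, initial, where)
ValueError: zero-size array to reduction operation minimum which has no identity
```

View pics/m10.png

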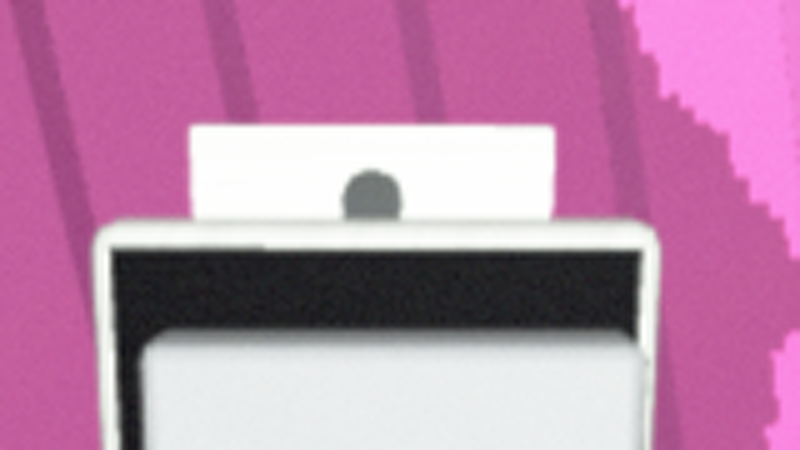

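```bash
python3 - <<'E'
from rel import *
T=np.array([611.9,-90.7,70.2]);p,im,C,u,v=tilts("w10",T,79)
for r in(135,140,145): print("phone",row(C,p,T,v,r,25,49,42))
zt=T[2]-24.2+14
for r in(165,180,200): print("pad",row(C,p,T,v,r,53,72,zt))
c=260
for lo,hi,z in((25,47,42),(53,72,zt)):
  r=np.where((C[90:200,c,2]>lo)&(C[90:200,c,2]<hi))[0][0]+90;print(z,r,((onplane([[c,r-.5]],z,p)-T)@u).round(1))
E
```

```text
phone (np.int64(198), np.int64(311), array([-31.8,  29. ]), np.float64(-1.39))
phone (np.int64(199), np.int64(311), array([-31.4,  29.1]), np.float64(-1.13))
phone (np.int64(199), np.int64(311), array([-31.5,  29.2]), np.float64(-1.14))
pad (np.int64(208), np.int64(308), array([-24.1,  25.1]), np.float64(0.5))
pad (np.int64(209), np.int64(307), array([-24.,  25.]), np.float64(0.5))
pad (np.int64(210), np.int64(306), array([-23.9,  24.9]), np.float64(0.51))
42 128 [61.3]
60.0 152 [51.1]
```

```bash
python3 -m jog '[[[-0.001,-0.0007,-0.001],[0,0,0],1],[[-0.001,-0.0007,-0.001],[0,0,0],1],[[0,0,-0.0015],[0,0,0],1],[[0,0,0],[0,0,0],1],[[0,0,0],[0,0,0],1],[[0,0,0],[0,0,0],1]]'
```

```text
t: 14.2
ee_pos: [609.9, -92.3, 66.8]
ee_rot: [18.0, 90.0, 7.1]
contact_force: [0.3, 0.4, -0.7]
width: 0.543
```

```bash
python3 -m jog '[[[0,0,-0.001],[0,0,0],1],[[0,0,-0.0008],[0,0,0],1],[[0,0,0],[0,0,0],1],[[0,0,0],[0,0,0],1],[[0,0,0],[0,0,0],1]]';python3 -m jog '[[[0,0,-0.0006],[0,0,0],1],[[0,0,0],[0,0,0],1],[[0,0,0],[0,0,0],1],[[0,0,0],[0,0,0],1]]'; python3 -m jog '[[[0,0,-0.0004],[0,0,0],1],[[0,0,0],[0,0,0],1],[[0,0,0],[0,0,0],1]]'
```

```text
t: 14.62
ee_pos: [609.8, -92.3, 64.9]
ee_rot: [122.2, 90.0, 111.3]
contact_force: [0.1, -0.4, -0.5]
width: 0.541
t: 14.95
ee_pos: [609.8, -92.3, 64.3]
ee_rot: [90.7, 90.0, 79.8]
contact_force: [0.3, -0.2, -0.4]
width: 0.542
t: 15.2
ee_pos: [609.9, -92.3, 64.2]
ee_rot: [-44.5, 90.0, -55.4]
contact_force: [-0.9, 0.5, 2.7]
width: 0.547
```

```bash
python3 snap.py w11; python3 -m jog '[[[0,0,0],[0,0,0],0.2],[[0,0,0],[0,0,0],0.2],[[0,0,0],[0,0,0],0.2],[[0,0,0],[0,0,0],0.2],[[0,0,0.005],[0,0,0],0.2],[[0,0,0.02],[0,0,0],0.2],[[0,0,0.035],[0,0,0],0.2],[[0,0,0.035],[0,0,0],0.2],[[0,0,0.035],[0,0,0],0.2],[[0,0,0.03],[0,0,0],0.2],[[0,0,0.02],[0,0,0],0.2],[[0,0,0],[0,0,0],0.2]]'; python3 -m jog '[[[0,0,0],[0,0,0],0.2],[[0,0,0],[0,0,0],0.2]]'
python3 snap.py w12;  python3 - <<'E'
from fit import *
p,im,d=load("w12");C=cloud(d,p);m=mask(im)
m2=m.copy();m2[(C[...,2]<22)|(C[...,2]>80)]=0;m2=cv2.morphologyEx(m2,cv2.MORPH_OPEN,np.ones((5,5),np.uint8))
px=proj([609.,-91,54],p)[0].astype(int)
print("phone on bed",fit(p,im,box(62,124,32,42),[609.,-91.,79.],px,m=m2))
hsv=cv2.cvtColor(im,cv2.COLOR_BGR2HSV)
m3=((C[...,2]>49)&(C[...,2]<80)).astype(np.uint8);m3=cv2.morphologyEx(m3,cv2.MORPH_OPEN,np.ones((5,5),np.uint8))
print("pad",fit(p,im,box(50,100,54,54),[609.,-91.,79.],px,m=m3))
cv2.imwrite("pics/m12.png",cv2.resize(im[90:240,180:340],None,fx=4,fy=4,interpolation=2))
E
```

```text
15.2 [609.9 -92.3  64.2] jaw yaw -10.9 [ 0. -0. -1.] [-0.9   0.49  2.71] 0.5466605718799299 [ 33.  42. -37. 100.  32.  49. -30.]
t: 16.25
ee_pos: [612.8, -91.9, 249.8]
ee_rot: [1.0, 89.5, -9.8]
contact_force: [1.0, 0.6, 0.8]
width: 0.8
t: 16.42
ee_pos: [609.2, -92.5, 243.3]
ee_rot: [-156.0, 89.9, -166.9]
contact_force: [-0.1, -0.4, -1.0]
width: 0.804
16.4167 [609.2 -92.5 243.3] jaw yaw -10.9 [-0.001 -0.    -1.   ] [-0.05 -0.43 -1.03] 0.8042082842139255 [ 38.  30. -44.  94.  22.  66. -22.]
phone on bed (array([611.01, -91.2 ,  78.8 ]), 'rms px', np.float64(1.33), 'n', 357)
pad (array([611.03, -91.52,  79.15]), 'rms px', np.float64(0.97), 'n', 279)
```

View pics/m12.png

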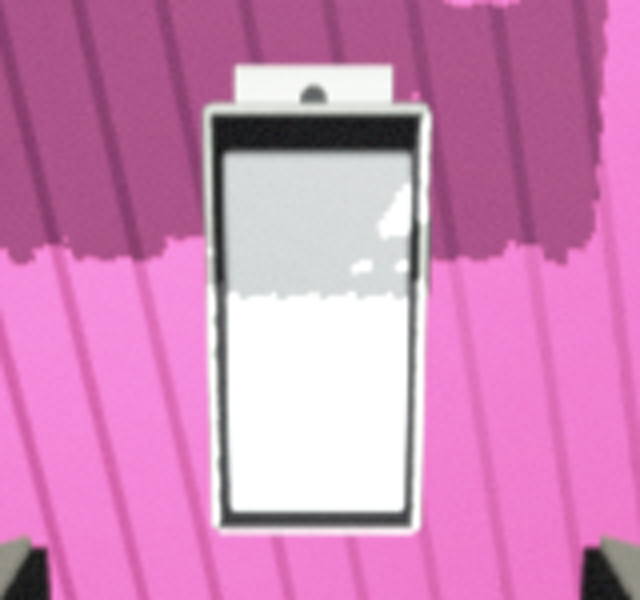

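View pics/w12.png

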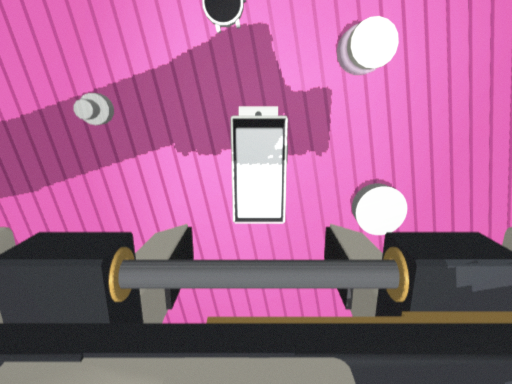

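```bash
python3 -m jog '[[[-0.008,0.014,0],[0,0,0.4],0.2],[[-0.017,0.028,0],[0,0,0.9],0.2],[[-0.019,0.032,0],[0,0,1],0.2],[[-0.019,0.032,0],[0,0,1],0.2],[[-0.019,0.032,0],[0,0,1],0.2],[[-0.019,0.032,0],[0,0,1],0.2],[[-0.019,0.032,0],[0,0,1],0.2],[[-0.019,0.032,0],[0,0,1],0.2],[[-0.019,0.032,0],[0,0,1],0.2],[[-0.015,0.025,0],[0,0,0.9],0.2],[[-0.004,0.007,0],[0,0,0],0.2],[[0,0,0],[0,0,0],0.2]]'; python3 -m jog '[[[0,0,0],[0,0,0],0.2],[[0,0,0],[0,0,0],0.2],[[0,0,0],[0,0,0],0.2]]'
python3 snap.py w13
```

```text
t: 17.47
ee_pos: [430.6, 207.9, 243.2]
ee_rot: [174.6, 89.9, 173.2]
contact_force: [-0.2, -0.7, 0.2]
width: 0.799
t: 17.72
ee_pos: [433.7, 203.9, 243.4]
ee_rot: [-153.1, 89.9, -155.0]
contact_force: [1.2, -0.6, 0.8]
width: 0.799
17.7167 [433.7 203.9 243.4] jaw yaw -1.88 [-0.001 -0.    -1.   ] [ 1.17 -0.64  0.76] 0.7994737065614034 [ 20.  17. -56. 112.  16.  59. -45.]
```

View pics/w13.png

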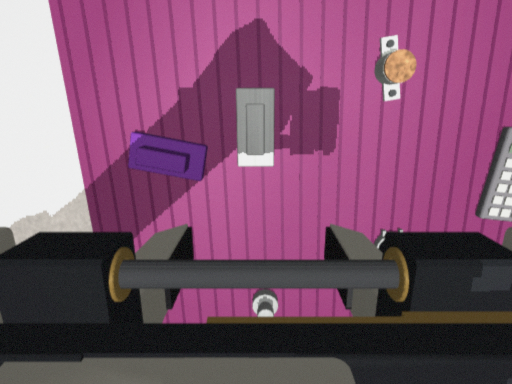

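```bash
python3 - <<'E'
from fit import *
p,im,d=load("w13");C=cloud(d,p)
g=[433.,241.,88.3];px=proj([*g[:2],16],p)[0].astype(int)
m=mask(im)
print(px,"bar",fit(p,im,box(44,90,2,16),g,px))
m=corkmask(im);px=(400,65);print("cork",fit(p,im,cyl(34,32,32),[585.,303.],px,round_=True,m=m))
cv2.imwrite("pics/m13.png",cv2.resize(im[70:190,200:310],None,fx=5,fy=5,interpolation=2))
E
```

```text
[256 137] bar (array([431.85, 251.06,  88.16]), 'rms px', np.float64(0.26), 'n', 226)
cork (array([587.12, 311.54]), 'rms px', np.float64(0.45), 'n', 91)
```

View pics/m13.png

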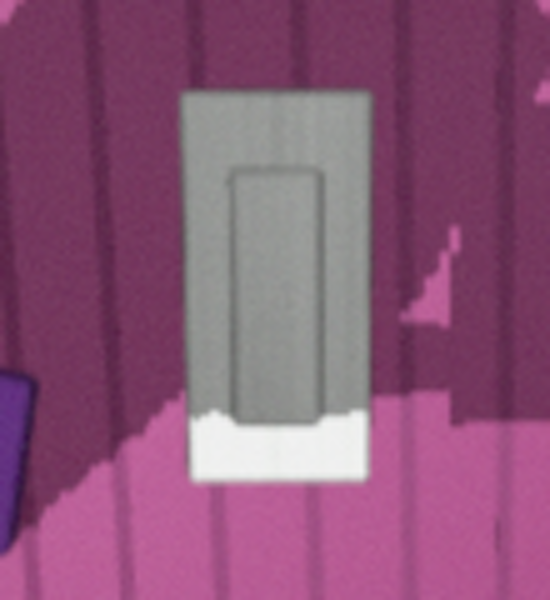

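```bash
python3 -m jog '[[[-0.0008,0.015,-0.015],[0,0,0],0.5],[[-0.0008,0.018,-0.03],[0,0,0],0.5],[[-0.0008,0.014,-0.035],[0,0,0],0.5],[[0,0,-0.035],[0,0,0],0.5],[[0,0,-0.035],[0,0,0],0.5],[[0,0,-0.025],[0,0,0],0.5],[[0,0,-0.015],[0,0,0],0.5],[[0,0,-0.005],[0,0,0],0.5],[[0,0,0],[0,0,0],0.5],[[0,0,0],[0,0,0],0.5],[[0,0,0],[0,0,0],0.5]]'; python3 snap.py w14
```

```text
t: 18.68
ee_pos: [431.6, 253.0, 50.1]
ee_rot: [28.7, 89.9, 27.0]
contact_force: [-0.2, 0.6, 0.4]
width: 0.501
18.6833 [431.6 253.   50.1] jaw yaw -1.75 [ 0.002  0.001 -1.   ] [-0.17  0.61  0.39] 0.5013870047190394 [  1.  36. -42. 117.  37.  41. -67.]
```

View pics/w14.png

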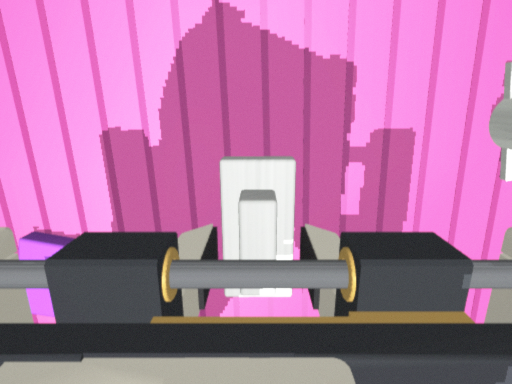

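```bash
python3 -m jog '[[[0,-0.002,-0.005],[0,0,0],0.5],[[0,0,-0.005],[0,0,0],0.5],[[0,0,-0.0018],[0,0,0],0.5],[[0,0,0],[0,0,0],0.5],[[0,0,0],[0,0,0],0.5],[[0,0,0],[0,0,0],1],[[0,0,0],[0,0,0],1],[[0,0,0],[0,0,0],1],[[0,0,0],[0,0,0],1],[[0,0,0],[0,0,0],1],[[0,0,0],[0,0,0],1]]' 40
```

```text
t: 19.65
ee_pos: [430.7, 250.8, 37.2]
ee_rot: [30.1, 90.0, 28.4]
contact_force: [1.3, 0.3, -0.1]
width: 0.216
```

```bash
python3 -m jog '[[[0,0,0.005],[0,0,0],1],[[0,0,0.02],[0,0,0],1],[[0,0,0.03],[0,0,0],1],[[0,0,0.03],[0,0,0],1],[[0.005,-0.01,0.02],[0,0,0],1],[[0.01,-0.019,0.01],[0,0,-0.6],1],[[0.015,-0.029,0],[0,0,-0.8],1],[[0.015,-0.029,0],[0,0,-0.8],1],[[0.015,-0.029,0],[0,0,-0.8],1],[[0.015,-0.029,0],[0,0,-0.8],1],[[0.015,-0.029,0],[0,0,-0.8],1],[[0.015,-0.029,0],[0,0,-0.8],1]]'
python3 -m jog '[[[0.015,-0.029,0],[0,0,-0.8],1],[[0.015,-0.029,0],[0,0,-0.8],1],[[0.015,-0.028,0],[0,0,-0.8],1],[[0.014,-0.026,0],[0,0,-0.8],1],[[0.01,-0.018,0],[0,0,-0.4],1],[[0.005,-0.009,0],[0,0,0],1],[[0,0,0],[0,0,0],1],[[0,0,0],[0,0,0],1],[[0,0,0],[0,0,0],1],[[0,0,0],[0,0,0],1]]'; python3 snap.py w15
```

```text
t: 20.65
ee_pos: [534.5, 45.8, 151.4]
ee_rot: [-165.8, 89.9, -172.9]
contact_force: [1.1, 0.5, -5.9]
width: 0.216
t: 21.48
ee_pos: [608.6, -88.8, 152.0]
ee_rot: [142.0, 89.9, 131.5]
contact_force: [0.8, 1.2, -5.8]
width: 0.213
21.4833 [608.6 -88.8 152. ] jaw yaw -10.51 [-0.001  0.001 -1.   ] [ 0.82  1.22 -5.76] 0.21324555497289624 [ 37.  36. -43.  98.  28.  57. -27.]
```

View pics/w15.png

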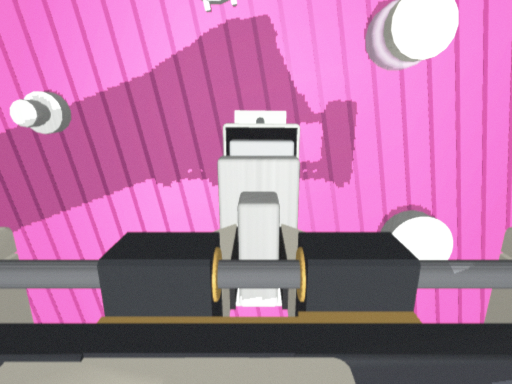

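```bash
python3 -m jog '[[[0.0013,-0.0033,-0.01],[0,0,-0.4],1],[[0,0,-0.018],[0,0,0],1],[[0,0,-0.012],[0,0,0],1],[[0,0,-0.004],[0,0,0],1],[[0,0,0],[0,0,0],1],[[0,0,0],[0,0,0],1],[[0,0,0],[0,0,0],1]]'; python3 snap.py w16; python3 - <<'E'
from fit import *
p,im,d=load("w16");C=cloud(d,p)
cv2.imwrite("pics/m16.png",cv2.resize(im[80:230,180:340],None,fx=5,fy=4,interpolation=2))
E
```

```text
t: 22.12
ee_pos: [611.4, -94.3, 108.8]
ee_rot: [20.7, 89.9, 9.6]
contact_force: [-0.2, 0.1, -6.0]
width: 0.215
22.1167 [611.4 -94.3 108.8] jaw yaw -11.08 [ 0.001  0.    -1.   ] [-0.16  0.13 -5.97] 0.21482268127089446 [ 35.  39. -41.  99.  31.  53. -29.]
```

View pics/m16.png

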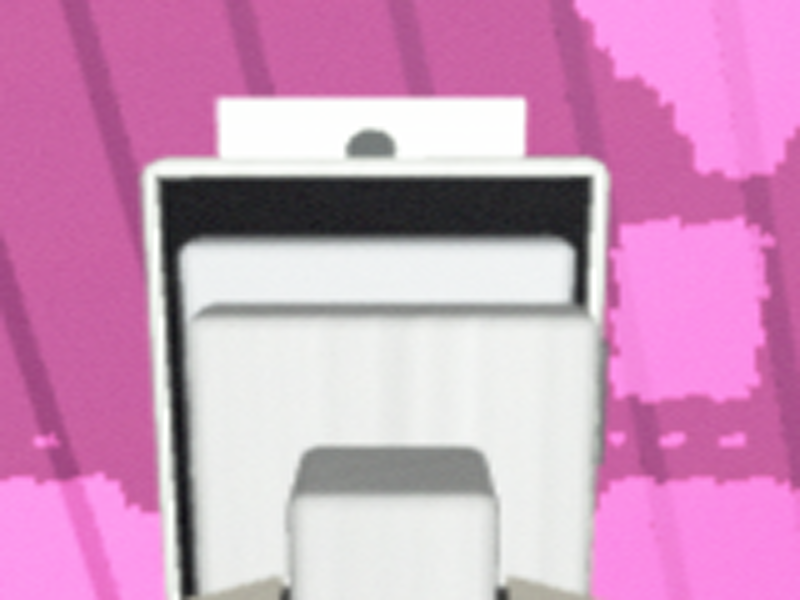

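```bash
python3 - <<'E'
from rel import *
T=np.array([611.4,-94.3,108.8]);p,im,C,u,v=tilts("w16",T,79.1)
for nm,l,r,rw,rf,z in(("phone",208.6,301.6,125,120,42),("pad",216,295.2,146,139.5,54),("wt",217.6,300.4,165,158.7,T[2]-37.2+16)):
  P=onplane([[l,rw],[r,rw]],z,p)-T;print(nm,(P@v).round(1),(P@v).mean().round(2),"front u",((onplane([[258,rf]],z,p)-T)@u).round(1))
E
```

```text
phone [-31.2  29.3] -0.96 front u [63.6]
pad [-25.3  24.1] -0.63 front u [52.3]
wt [-20.4  23.1] 1.34 front u [45.8]
```

```bash
python3 -m jog '[[[-0.0008,0.0009,-0.004],[0,0,0.1],1],[[-0.0008,0.0009,-0.006],[0,0,0],1],[[0,0,-0.004],[0,0,0],1],[[0,0,-0.002],[0,0,0],1],[[0,0,0],[0,0,0],1],[[0,0,0],[0,0,0],1],[[0,0,0],[0,0,0],1]]'
```

```text
t: 22.75
ee_pos: [609.3, -92.8, 92.2]
ee_rot: [38.7, 90.0, 27.8]
contact_force: [-0.3, -0.8, -6.1]
width: 0.218
```

```bash
python3 -m jog '[[[0.0004,0.0003,-0.001],[0,0,0],1],[[0,0,-0.0006],[0,0,0],1],[[0,0,0],[0,0,0],1],[[0,0,0],[0,0,0],1],[[0,0,0],[0,0,0],1]]'; python3 snap.py w17; python3 - <<'E'
from fit import *
p,im,d=load("w17")
cv2.imwrite("pics/m17.png",cv2.resize(im[80:230,180:340],None,fx=5,fy=4,interpolation=2))
E
```

```text
t: 23.17
ee_pos: [609.6, -92.5, 90.6]
ee_rot: [21.6, 90.0, 10.6]
contact_force: [0.8, -0.1, -6.0]
width: 0.218
23.1667 [609.6 -92.5  90.6] jaw yaw -11.0 [ 0.  0. -1.] [ 0.81 -0.09 -6.01] 0.21824414087479974 [ 35.  40. -40. 100.  32.  52. -30.]
```

View pics/m17.png

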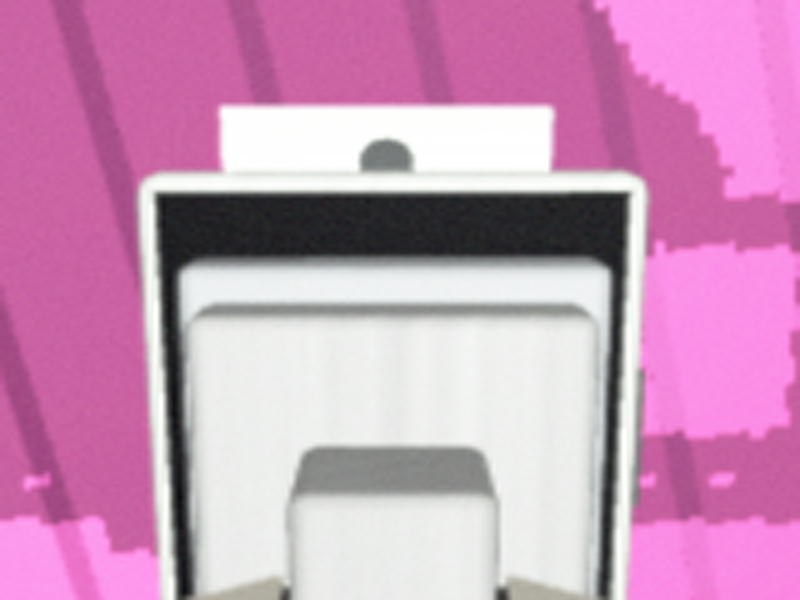

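```bash
python3 -m jog '[[[0,0,-0.0007],[0,0,0],1],[[0,0,-0.0005],[0,0,0],1],[[0,0,0],[0,0,0],1],[[0,0,0],[0,0,0],1],[[0,0,0],[0,0,0],1]]'; python3 -m jog '[[[0,0,-0.0005],[0,0,0],1],[[0,0,0],[0,0,0],1],[[0,0,0],[0,0,0],1],[[0,0,0],[0,0,0],1]]'
```

```text
t: 23.63
ee_pos: [609.5, -92.5, 89.3]
ee_rot: [121.6, 90.0, 110.6]
contact_force: [-0.8, -0.4, -5.6]
width: 0.214
t: 23.97
ee_pos: [609.6, -92.5, 89.3]
ee_rot: [-59.4, 90.0, -70.4]
contact_force: [-3.1, 1.1, 0.4]
width: 0.219
```

```bash
python3 -m jog '[[[0,0,0],[0,0,0],0.8],[[0,0,0],[0,0,0],0.5],[[0,0,0],[0,0,0],0.5],[[0,0,0],[0,0,0],0.5],[[0,0,0.005],[0,0,0],0.5],[[0,0,0.02],[0,0,0],0.5],[[0,0,0.035],[0,0,0],0.5],[[0,0,0.035],[0,0,0],0.5],[[0,0,0.035],[0,0,0],0.2],[[0,0,0.02],[0,0,0],0.2],[[0,0,0],[0,0,0],0.2],[[0,0,0],[0,0,0],0.2]]'; python3 snap.py w18
```

```text
t: 24.97
ee_pos: [610.6, -92.5, 240.7]
ee_rot: [-4.1, 89.8, -15.1]
contact_force: [0.6, 0.3, -1.5]
width: 0.741
24.9667 [610.6 -92.5 240.7] jaw yaw -11.0 [ 0.004 -0.001 -1.   ] [ 0.58  0.34 -1.54] 0.7410897052998078 [ 39.  30. -46.  94.  24.  66. -23.]
```

View pics/w18.png

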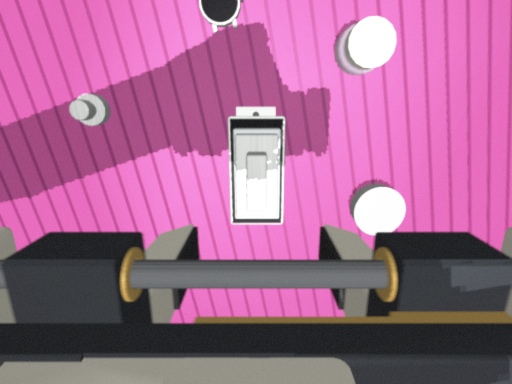

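```bash
python3 -m jog '[[[0,0.01,0],[0,0,1],0.1],[[0,0.02,0],[0,0,1],0.1],[[0,0.025,0],[0,0,2],0.1],[[-0.002,0.03,0],[0,0,2],0.1],[[-0.001,0.03,0],[0,0,2],0.1],[[0,0.016,0],[0,0,2],0.1],[[0,0.006,0],[0,0,1],0.1],[[0,0,0],[0,0,0],0.1],[[0,0,0],[0,0,0],0.1],[[0,0,0],[0,0,0],0.1]]'; python3 snap.py w19
```

```text
t: 25.85
ee_pos: [606.8, 41.9, 238.2]
ee_rot: [-121.5, 89.9, -121.6]
contact_force: [-0.3, 0.3, 0.2]
width: 0.899
25.85 [606.8  41.9 238.2] jaw yaw -0.19 [-0.001 -0.001 -1.   ] [-0.3   0.26  0.18] 0.8993945778020782 [ 29.  31. -49.  95.  25.  66. -27.]
```

View pics/w19.png

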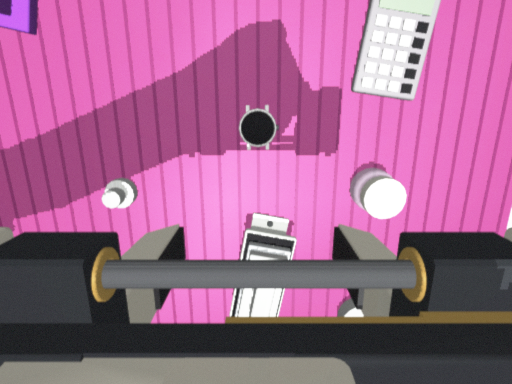

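```bash
python3 - <<'E'
from fit import *
p,im,d=load("w19");C=cloud(d,p)
m=mask(im);k=cv2.getStructuringElement(cv2.MORPH_ELLIPSE,(15,15));m2=cv2.morphologyEx(m,cv2.MORPH_OPEN,k)
print("watch",fit(p,im,cyl(44,2,14),[607.,88.],(258,128),round_=True,m=m2))
print("rw disc px");cv2.imwrite("pics/m19.png",np.hstack([cv2.resize(im[90:170,210:310],None,fx=4,fy=4,interpolation=2),cv2.resize(im[160:240,70:170],None,fx=4,fy=4,interpolation=2)]))
E
```

```text
watch (array([606.31,  89.75]), 'rms px', np.float64(0.3), 'n', 105)
rw disc px
```

View pics/m19.png

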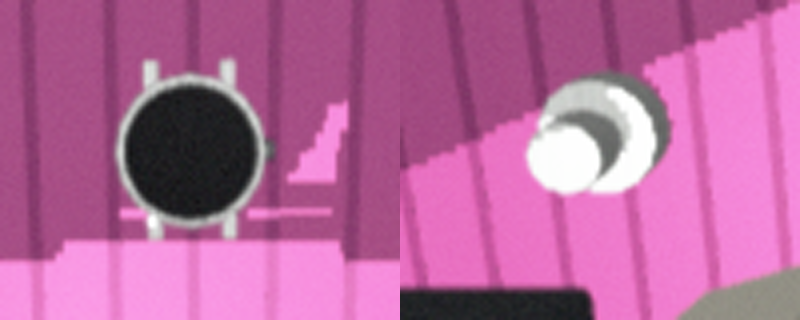

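```bash
python3 -m jog '[[[-0.0004,0.012,-0.015],[0,0,0],0.1],[[-0.0004,0.018,-0.03],[0,0,0],0.1],[[-0.0004,0.0175,-0.035],[0,0,0],0.1],[[0,0,-0.035],[0,0,0],0.1],[[0,0,-0.035],[0,0,0],0.1],[[0,0,-0.03],[0,0,0],0.1],[[0,0,-0.018],[0,0,0],0.1],[[0,0,-0.007],[0,0,0],0.1],[[0,0,0],[0,0,0],0.1],[[0,0,0],[0,0,0],0.1],[[0,0,0],[0,0,0],0.1],[[0,0,0],[0,0,0],0.1]]'
```

```text
t: 26.9
ee_pos: [606.8, 92.0, 35.7]
ee_rot: [5.9, 89.8, 5.9]
contact_force: [-0.6, 0.1, -0.3]
width: 0.897
```

```bash
python3 -m jog '[[[-0.0006,-0.002,-0.006],[0,0,0],0.1],[[0,0,-0.004],[0,0,0],0.1],[[0,0,-0.001],[0,0,0],0.1],[[0,0,0],[0,0,0],0.1],[[0,0,0],[0,0,0],0.1],[[0,0,0],[0,0,0],0.1]]' 12; python3 snap.py w20
```

```text
t: 27.4
ee_pos: [604.7, 90.1, 22.8]
ee_rot: [89.0, 90.0, 89.0]
contact_force: [0.2, 0.2, -0.3]
width: 0.9
27.4 [604.7  90.1  22.8] jaw yaw 0.01 [ 0.  0. -1.] [ 0.23  0.24 -0.28] 0.8995820348465563 [ 17.  46. -39. 102.  39.  47. -41.]
```

View pics/w20.png

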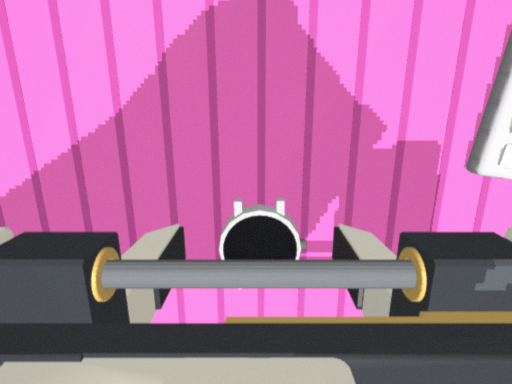

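```bash
python3 -m jog '[[[0.0012,-0.0003,0.0005],[0,0,0],0.1],[[0,0,0],[0,0,0],0.1],[[0,0,0],[0,0,0],1],[[0,0,0],[0,0,0],1],[[0,0,0],[0,0,0],1],[[0,0,0],[0,0,0],1],[[0,0,0],[0,0,0],1],[[0,0,0],[0,0,0],1],[[0,0,0],[0,0,0],1]]' 12
```

```text
t: 28.2
ee_pos: [605.9, 89.7, 23.3]
ee_rot: [125.7, 90.0, 125.7]
contact_force: [-0.6, -0.2, -0.7]
width: 0.473
```

```bash
python3 -m jog '[[[0,0,0.005],[0,0,0],1],[[0,0,0.02],[0,0,0],1],[[0,0,0.035],[0,0,0],1],[[0,0,0.035],[0,0,0],1],[[-0.002,0.01,0.035],[0,0,0],1],[[-0.003,0.02,0.025],[0,0,0],1],[[-0.003,0.025,0.015],[0,0,0],1],[[-0.003,0.025,0],[0,0,0],1],[[-0.003,0.025,0],[0,0,0],1],[[-0.003,0.025,0],[0,0,0],1],[[-0.002,0.01,0],[0,0,0],1],[[0,0,0],[0,0,0],1]]'; python3 -m jog '[[[0,0,0],[0,0,0],1],[[0,0,0],[0,0,0],1],[[0,0,0],[0,0,0],1]]';python3 snap.py w21
```

```text
t: 29.2
ee_pos: [585.3, 233.5, 193.9]
ee_rot: [95.4, 89.9, 95.7]
contact_force: [-0.7, 0.4, -0.7]
width: 0.473
t: 29.45
ee_pos: [587.7, 227.1, 192.9]
ee_rot: [-99.0, 89.9, -99.1]
contact_force: [-0.2, -0.0, -0.3]
width: 0.474
29.45 [587.7 227.1 192.9] jaw yaw -0.17 [-0.    -0.002 -1.   ] [-0.18 -0.   -0.26] 0.47447270353847615 [ 10.  36. -47.  94.  29.  63. -46.]
```

View pics/w21.png

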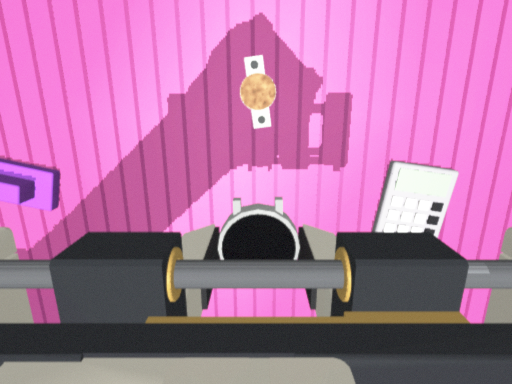

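```bash
python3 - <<'E'
from fit import *
p,im,d=load("w21");m=corkmask(im)
print("cork",fit(p,im,cyl(34,32,32),[587.,311.],(258,90),round_=True,m=m))
T=np.array([587.7,227.1,192.9]);
# watch held: top z = T-23.3+14
zt=T[2]-23.3+14
hsv=cv2.cvtColor(im,cv2.COLOR_BGR2HSV);g=(cv2.cvtColor(im,cv2.COLOR_BGR2GRAY)<60).astype(np.uint8)
mm=mask(im)
for r in(225,235,240):
  c=np.where(mm[r,200:330]==0)[0]+200;print(r,c[c<258].max() if (c<258).any() else 0,c[c>258].min() if (c>258).any() else 0)
top=np.where(mm[150:260,258])[0][0]+150;print("front row",top,onplane([[258,top-.5]],zt,p)-T)
L=onplane([[218,240],[301,240]],zt,p)-T;print(L)
cv2.imwrite("pics/m21.png",cv2.resize(im[190:300,190:330],None,fx=5,fy=5,interpolation=2))
E
```

```text
cork (array([587.96, 311.82]), 'rms px', np.float64(1.02), 'n', 103)
225 222 295
235 229 0
240 0 0
front row 204 [[ 0.5637909  24.92191071 -9.3       ]]
[[-20.31690444   5.08232105  -9.3       ]
 [ 22.84456153   4.91060721  -9.3       ]]
```

View pics/m21.png

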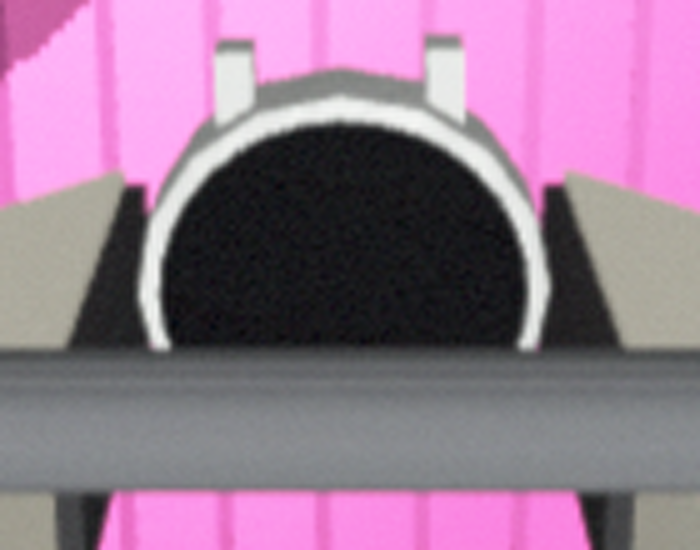

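```bash
python3 -m jog '[[[-0.0004,0.01,0],[0,0,0],1],[[-0.0004,0.025,0],[0,0,0],1],[[-0.0003,0.027,-0.01],[0,0,0],1],[[0,0.017,-0.02],[0,0,0],1],[[0,0.0054,-0.03],[0,0,0],1],[[0,0,-0.03],[0,0,0],1],[[0,0,-0.02],[0,0,0],1],[[0,0,-0.01],[0,0,0],1],[[0,0,-0.004],[0,0,0],1],[[0,0,0],[0,0,0],1],[[0,0,0],[0,0,0],1],[[0,0,0],[0,0,0],1]]'; python3 snap.py w22
```

```text
t: 30.5
ee_pos: [587.0, 314.8, 71.2]
ee_rot: [32.9, 89.8, 32.9]
contact_force: [-0.2, 0.5, -0.9]
width: 0.474
30.5 [587.  314.8  71.2] jaw yaw -0.02 [ 0.003  0.002 -1.   ] [-0.18  0.49 -0.85] 0.47359545344843546 [ -2.  47. -42.  93.  36.  55. -57.]
```

View pics/w22.png

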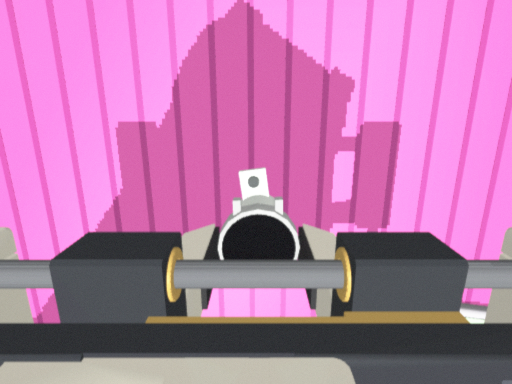

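```bash
python3 -m jog '[[[-0.0004,-0.0025,-0.004],[0,0,0],1],[[0,0,-0.005],[0,0,0],1],[[0,0,-0.003],[0,0,0],1],[[0,0,0],[0,0,0],1],[[0,0,0],[0,0,0],1],[[0,0,0],[0,0,0],1]]'; python3 snap.py w23; python3 - <<'E'
from fit import *
p,im,d=load("w23")
cv2.imwrite("pics/m23.png",cv2.resize(im[140:260,180:340],None,fx=5,fy=5,interpolation=2))
# expected bed foot hole line check: project bed model
E
```

```text
t: 31.05
ee_pos: [585.4, 311.7, 57.3]
ee_rot: [130.0, 90.0, 130.0]
contact_force: [0.5, 0.2, -0.5]
width: 0.472
31.05 [585.4 311.7  57.3] jaw yaw 0.01 [-0.  0. -1.] [ 0.52  0.22 -0.46] 0.47242897270888046 [ -3.  48. -41.  93.  37.  54. -57.]
```

View pics/m23.png

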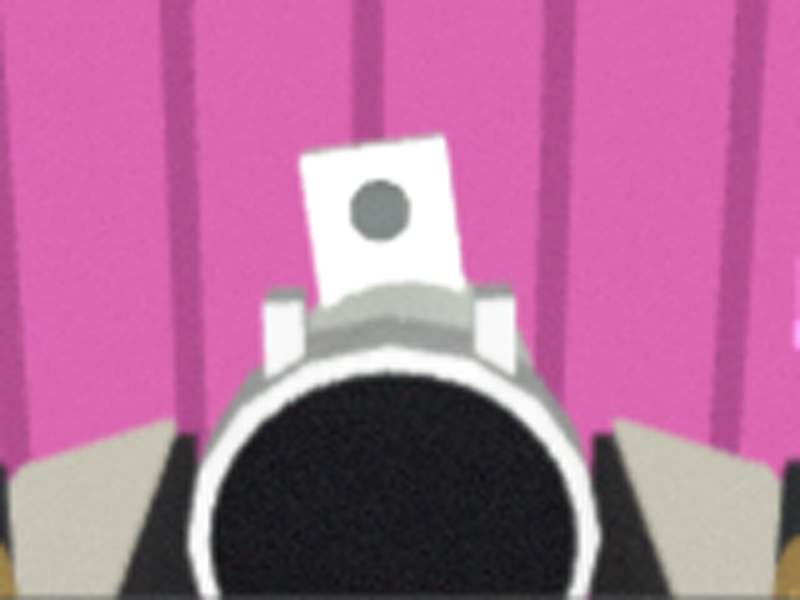

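```bash
python3 - <<'E'
from fit import *
p,im,d=load("w21");h=onplane([[254,64],[262,119]],7,p);dr=(h[0]-h[1])[:2];dr/=np.linalg.norm(dr);print("dir",dr,h.mean(0))
p,im,d=load("w23");T=np.array([585.4,311.7,57.3])
e=onplane([[180+372/5,140+145/5]],7,p)[0];print("end",e,"bed",e[:2]-34*dr,"rel TCP",e[:2]-34*dr-T[:2])
a=onplane([[180+300/5,140+155/5],[180+322/5,140+305/5],[180+444/5,140+134/5],[180+465/5,140+285/5]],7,p);print(a)
zt=T[2]-23.3+14
print("watch",onplane([[180+190/5,140+535/5],[180+600/5,140+535/5],[180+395/5,140+348/5]],zt,p)-T)
E
```

```text
dir [-0.1471833   0.98910923] [588.46935859 312.25065562   7.        ]
end [583.59155414 346.10659364   7.        ] bed [588.59578642 312.47687971] rel TCP [3.19578642 0.77687971]
[[574.61280419 344.84605702   7.        ]
 [577.10166031 325.27728492   7.        ]
 [592.53772973 347.48873004   7.        ]
 [595.38432303 327.93382809   7.        ]]
watch [[-20.50783183   1.10726828  -9.3       ]
 [ 22.40954461   1.0679546   -9.3       ]
 [  0.95077326  21.73834184  -9.3       ]]
```

```bash
python3 -m jog '[[[0.001,0.0003,-0.001],[0,0,0],1],[[0.001,0.0003,-0.001],[0,0,0],1],[[0,0,-0.001],[0,0,0],1],[[0,0,0],[0,0,0],1],[[0,0,0],[0,0,0],1],[[0,0,0],[0,0,0],1]]'; python3 -m jog '[[[0,0,-0.0005],[0,0,0],1],[[0,0,0],[0,0,0],1],[[0,0,0],[0,0,0],1],[[0,0,0],[0,0,0],1]]'
```

```text
t: 31.6
ee_pos: [587.4, 312.2, 54.3]
ee_rot: [157.7, 90.0, 157.7]
contact_force: [0.3, 0.8, -0.5]
width: 0.473
t: 31.93
ee_pos: [587.4, 312.2, 53.9]
ee_rot: [52.8, 90.0, 52.8]
contact_force: [-0.4, -0.6, 0.1]
width: 0.473
```

```bash
python3 -m jog '[[[0,0,-0.0004],[0,0,0],1],[[0,0,0],[0,0,0],1],[[0,0,0],[0,0,0],1]]'; python3 snap.py w24
```

```text
t: 32.18
ee_pos: [587.4, 312.1, 53.4]
ee_rot: [-133.5, 90.0, -133.4]
contact_force: [0.2, -0.3, -1.1]
width: 0.472
32.1833 [587.4 312.1  53.4] jaw yaw 0.0 [-0. -0. -1.] [ 0.18 -0.31 -1.07] 0.47172228521169024 [ -3.  48. -41.  93.  37.  53. -57.]
```

```bash
python3 -m jog '[[[0,0,-0.0004],[0,0,0],1],[[0,0,0],[0,0,0],1],[[0,0,0],[0,0,0],1]]'
```

```text
t: 32.48
ee_pos: [587.4, 312.2, 53.3]
ee_rot: [-22.5, 90.0, -22.5]
contact_force: [-0.7, -0.5, 2.3]
width: 0.475
```

Contact. Release and look.

```bash
python3 -m jog '[[[0,0,0],[0,0,0],0.4],[[0,0,0],[0,0,0],0.2],[[0,0,0],[0,0,0],0.2],[[0,0,0],[0,0,0],0.2],[[0,0,0.005],[0,0,0],0.2],[[0,0,0.02],[0,0,0],0.2],[[0,0,0.035],[0,0,0],0.2],[[0,-0.01,0.035],[0,0,0],0.2],[[0,-0.02,0.035],[0,0,0],0.2],[[0,-0.015,0.02],[0,0,0],0.2],[[0,-0.005,0],[0,0,0],0.2],[[0,0,0],[0,0,0],0.2]]';python3 -m jog '[[[0,0,0],[0,0,0],0.2],[[0,0,0],[0,0,0],0.2],[[0,0,0],[0,0,0],0.2]]'; python3 snap.py w25
python3 - <<'E'
from fit import *
p,im,d=load("w25");px=proj([587.,312,44],p)[0].astype(int);print(px)
m=mask(im);k=cv2.getStructuringElement(cv2.MORPH_ELLIPSE,(19,19));m2=cv2.morphologyEx(m,cv2.MORPH_OPEN,k)
print("watch",fit(p,im,cyl(44,32,44),[587.,312.],px,round_=True,m=m2))
x,y=px;cv2.imwrite("pics/m25.png",cv2.resize(im[max(0,y-60):y+60,x-80:x+80],None,fx=5,fy=5,interpolation=2))
E
```

```text
t: 33.48
ee_pos: [588.9, 260.4, 204.7]
ee_rot: [-8.2, 89.8, -8.4]
contact_force: [0.9, -0.7, -0.7]
width: 0.804
t: 33.73
ee_pos: [586.3, 262.9, 201.6]
ee_rot: [-178.0, 89.9, -177.9]
contact_force: [0.3, 0.2, 0.0]
width: 0.799
33.7333 [586.3 262.9 201.6] jaw yaw 0.09 [-0.002 -0.    -1.   ] [0.27 0.22 0.04] 0.7994355682231872 [  6.  37. -48.  92.  29.  65. -48.]
[258 131]
watch (array([588.19, 312.6 ]), 'rms px', np.float64(4.24), 'n', 153)
```

View pics/m25.png

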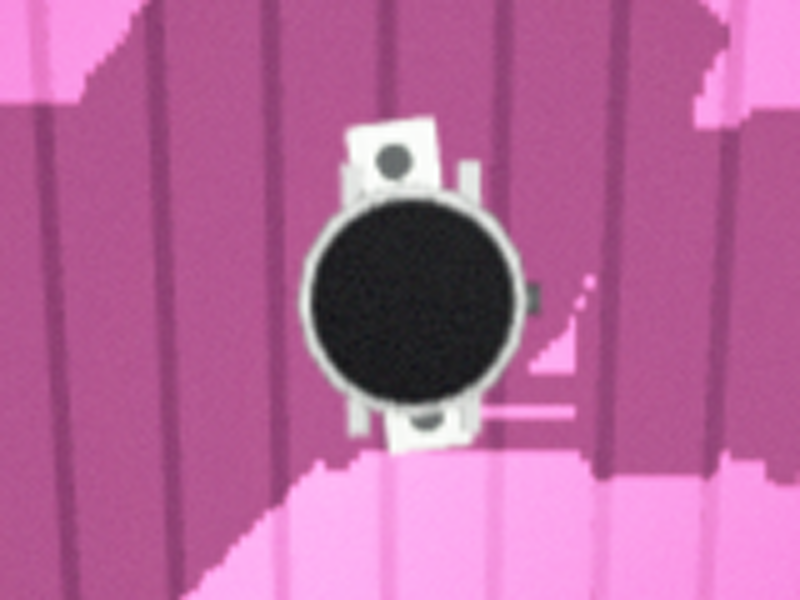

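```bash
python3 - <<'E'
from fit import *
p,im,d=load("w25");c=lambda x,y:[178+x/5,71+y/5]
e=onplane([c(391,125),c(430,447)],7,p);print("feet",e.round(1),"bed",e.mean(0).round(1),np.linalg.norm(e[0]-e[1]))
w=onplane([c(301,299),c(525,299),c(413,190),c(413,410)],44,p);print("watch",w.round(1), w[:2].mean(0),w[2:].mean(0))
E
```

```text
feet [[584.3 345.    7. ]
 [592.7 278.    7. ]] bed [588.5 311.5   7. ] 67.48030315816307
watch [[567.6 312.5  44. ]
 [609.8 312.6  44. ]
 [588.6 332.4  44. ]
 [588.8 291.5  44. ]] [588.69825939 312.53697491  44.        ] [588.70242489 311.96266714  44.        ]
```

```bash
python3 -m jog '[[[-0.006,-0.012,0.01],[0,0,0],0.3],[[-0.014,-0.028,0.01],[0,0,0],0.3],[[-0.016,-0.032,0.01],[0,0,0],0.3],[[-0.016,-0.032,0.01],[0,0,0],0.3],[[-0.016,-0.032,0],[0,0,0],0.3],[[-0.016,-0.032,0],[0,0,0],0.3],[[-0.016,-0.032,0],[0,0,0],0.3],[[-0.016,-0.032,0],[0,0,0],0.3],[[-0.016,-0.032,0],[0,0,0],0.3],[[-0.012,-0.022,0],[0,0,0],0.3],[[-0.005,-0.01,0],[0,0,0],0.3],[[0,0,0],[0,0,0],0.3]]';python3 -m jog '[[[0,0,0],[0,0,0],0.3],[[0,0,0],[0,0,0],0.3],[[0,0,0],[0,0,0],0.3]]'; python3 snap.py w26
```

```text
t: 34.78
ee_pos: [436.9, -36.4, 242.3]
ee_rot: [-147.3, 89.9, -147.5]
contact_force: [-0.3, -0.5, 0.2]
width: 0.7
t: 35.03
ee_pos: [439.1, -32.1, 243.1]
ee_rot: [68.3, 89.9, 68.4]
contact_force: [-0.0, -0.5, -0.4]
width: 0.7
35.0333 [439.1 -32.1 243.1] jaw yaw 0.17 [ 0.     0.001 -1.   ] [-0.01 -0.47 -0.44] 0.7002040105977808 [ 52.  11. -55. 117.  10.  57.  -9.]
```

View pics/w26.png

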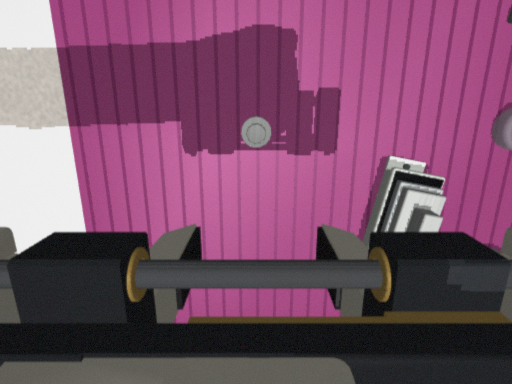

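```bash
python3 - <<'E'
from fit import *
p,im,d=load("w26");m=mask(im);k=cv2.getStructuringElement(cv2.MORPH_ELLIPSE,(9,9));m2=cv2.morphologyEx(m,cv2.MORPH_OPEN,k)
print("rw",fit(p,im,np.vstack([cyl(36,2,16),cyl(22,22,38)]),[436.,12.],(256,131),round_=True,m=m2))
E
```

```text
rw (array([436.77,  11.16]), 'rms px', np.float64(0.3), 'n', 86)
```

```bash
python3 -m jog '[[[-0.001,0.012,-0.015],[0,0,-0.1],0.4],[[-0.001,0.016,-0.03],[0,0,0],0.4],[[-0.001,0.015,-0.035],[0,0,0],0.4],[[0,0,-0.035],[0,0,0],0.4],[[0,0,-0.03],[0,0,0],0.4],[[0,0,-0.025],[0,0,0],0.4],[[0,0,-0.015],[0,0,0],0.4],[[0,0,-0.005],[0,0,0],0.4],[[0,0,0],[0,0,0],0.4],[[0,0,0],[0,0,0],0.4],[[0,0,0],[0,0,0],0.4],[[0,0,0],[0,0,0],0.4]]' 20;python3 snap.py w27
```

```text
t: 36.08
ee_pos: [436.6, 9.2, 54.2]
ee_rot: [-7.0, 89.9, -7.1]
contact_force: [0.5, -0.3, -0.2]
width: 0.6
36.0833 [436.6   9.2  54.2] jaw yaw -0.1 [ 0.002 -0.    -1.   ] [ 0.5  -0.32 -0.22] 0.599957291358283 [ 31.  30. -42. 126.  35.  36. -36.]
```

View pics/w27.png

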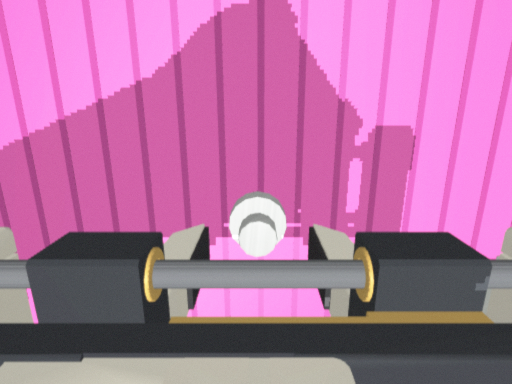

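```bash
python3 -m jog '[[[-0.0002,0.0018,-0.006],[0,0,0],0.4],[[0,0,-0.005],[0,0,0],0.4],[[0,0,-0.0018],[0,0,0],0.4],[[0,0,0],[0,0,0],0.4],[[0,0,0],[0,0,0],0.4],[[0,0,0],[0,0,0],0.4]]'
```

```text
t: 36.63
ee_pos: [435.2, 11.1, 40.2]
ee_rot: [128.0, 90.0, 127.9]
contact_force: [0.8, 0.8, 0.2]
width: 0.6
```

```bash
python3 -m jog '[[[0.0005,0,0],[0,0,0],0.4],[[0,0,0],[0,0,0],0.8],[[0,0,0],[0,0,0],1],[[0,0,0],[0,0,0],1],[[0,0,0],[0,0,0],1],[[0,0,0],[0,0,0],1],[[0,0,0],[0,0,0],1],[[0,0,0],[0,0,0],1]]'
```

```text
t: 37.3
ee_pos: [435.8, 11.0, 40.2]
ee_rot: [31.6, 90.0, 31.5]
contact_force: [0.4, 0.4, 0.3]
width: 0.232
```

```bash
python3 -m jog '[[[0,0,0.005],[0,0,0],1],[[0,0,0.02],[0,0,0],1],[[0,0,0.03],[0,0,0],1],[[0.004,0.008,0.03],[0,0,0],1],[[0.01,0.02,0.015],[0,0,0],1],[[0.015,0.03,0],[0,0,0],1],[[0.016,0.032,0],[0,0,0],1],[[0.016,0.032,0],[0,0,0],1],[[0.016,0.032,0],[0,0,0],1],[[0.016,0.032,0],[0,0,0],1],[[0.016,0.032,0],[0,0,0],1],[[0.016,0.032,0],[0,0,0],1]]';python3 -m jog '[[[0.012,0.023,0],[0,0,0],1],[[0.009,0.017,0],[0,0,0],1],[[0.005,0.009,0],[0,0,0],1],[[0,0,0],[0,0,0],1],[[0,0,0],[0,0,0],1],[[0,0,0],[0,0,0],1],[[0,0,0],[0,0,0],1]]'; python3 snap.py w28
```

```text
t: 38.3
ee_pos: [560.8, 262.2, 140.0]
ee_rot: [-153.7, 89.9, -153.8]
contact_force: [1.2, -0.5, -1.4]
width: 0.232
t: 38.88
ee_pos: [586.6, 307.9, 140.1]
ee_rot: [-104.6, 89.9, -104.8]
contact_force: [0.4, 0.7, -0.9]
width: 0.232
38.8833 [586.6 307.9 140.1] jaw yaw -0.18 [-0.    -0.002 -1.   ] [ 0.4   0.73 -0.92] 0.231869211229109 [ -0.  42. -44.  91.  32.  60. -54.]
```

View pics/w28.png

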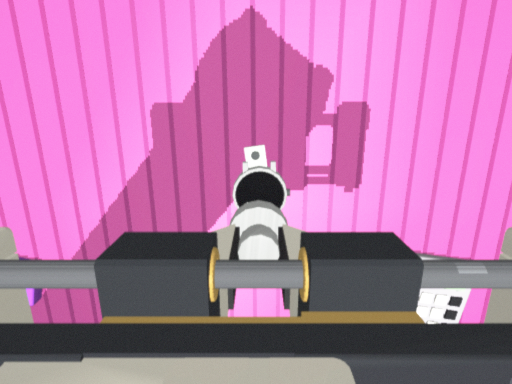

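```bash
python3 -m jog '[[[0.0005,0.0025,-0.01],[0,0,0.1],1],[[0.0004,0.0017,-0.018],[0,0,0],1],[[0,0,-0.015],[0,0,0],1],[[0,0,-0.006],[0,0,0],1],[[0,0,-0.002],[0,0,0],1],[[0,0,0],[0,0,0],1],[[0,0,0],[0,0,0],1],[[0,0,0],[0,0,0],1],[[0,0,0],[0,0,0],1]]'; python3 snap.py w29; python3 - <<'E'
from fit import *
p,im,d=load("w29")
cv2.imwrite("pics/m29.png",cv2.resize(im[140:260,180:340],None,fx=5,fy=5,interpolation=2))
E
```

```text
t: 39.68
ee_pos: [588.1, 314.6, 90.1]
ee_rot: [30.4, 89.9, 30.4]
contact_force: [-0.0, -0.1, -2.0]
width: 0.233
39.6833 [588.1 314.6  90.1] jaw yaw 0.0 [ 0.001  0.001 -1.   ] [-0.02 -0.05 -2.02] 0.2334397173514286 [ -2.  45. -42.  92.  35.  56. -56.]
```

View pics/m29.png

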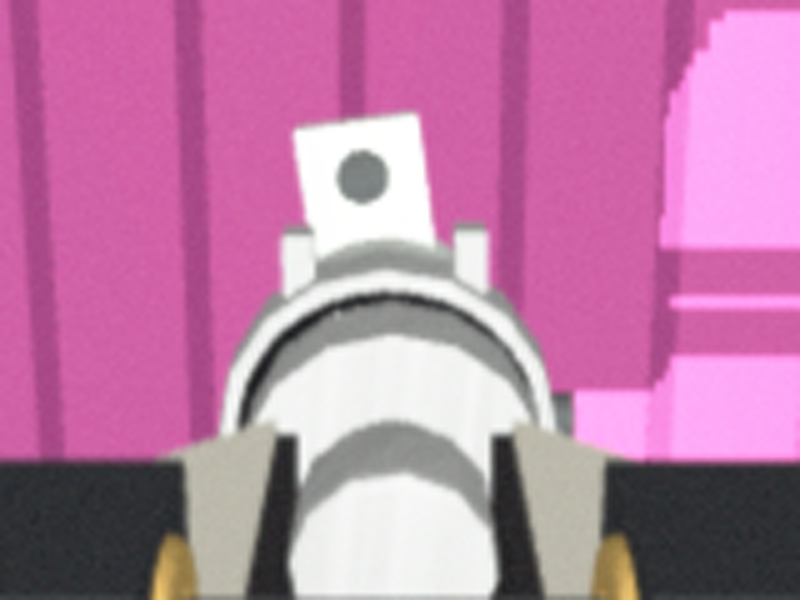

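```bash
python3 -m jog '[[[-0.0006,-0.002,-0.003],[0,0,0],1],[[0,0,-0.002],[0,0,0],1],[[0,0,-0.001],[0,0,0],1],[[0,0,0],[0,0,0],1],[[0,0,0],[0,0,0],1],[[0,0,0],[0,0,0],1]]'; python3 snap.py w30; python3 - <<'E'
from fit import *
p,im,d=load("w30")
cv2.imwrite("pics/m30.png",cv2.resize(im[140:260,180:340],None,fx=5,fy=5,interpolation=2))
E
```

```text
t: 40.23
ee_pos: [587.0, 312.3, 83.2]
ee_rot: [99.5, 90.0, 99.5]
contact_force: [-0.1, -0.1, -1.9]
width: 0.232
40.2333 [587.  312.3  83.2] jaw yaw 0.01 [-0.  0. -1.] [-0.15 -0.06 -1.88] 0.23234559132155239 [ -2.  46. -42.  92.  35.  56. -56.]
```

View pics/m30.png

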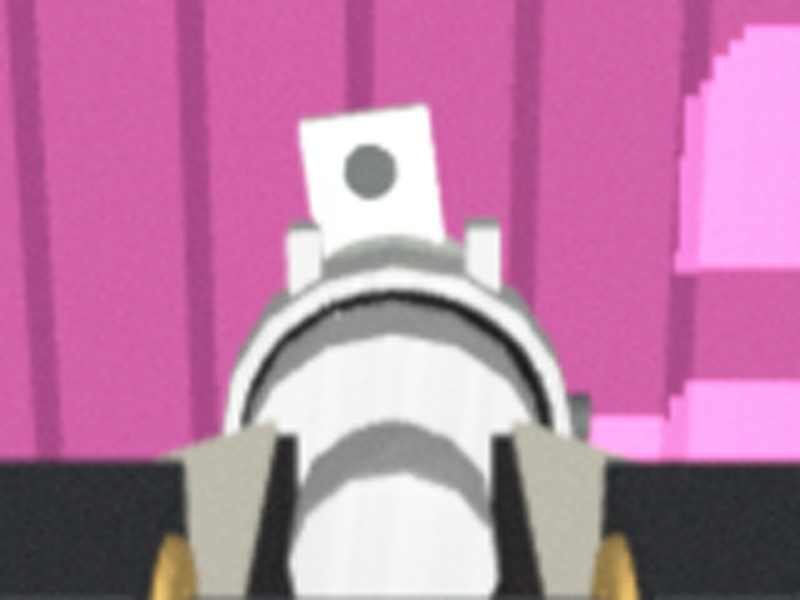

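Centred. Lowering.

```bash
python3 -m jog '[[[0,0,-0.0006],[0,0,0],1],[[0,0,-0.0003],[0,0,0],1],[[0,0,0],[0,0,0],1],[[0,0,0],[0,0,0],1],[[0,0,0],[0,0,0],1]]'; python3 -m jog '[[[0,0,-0.0003],[0,0,0],1],[[0,0,0],[0,0,0],1],[[0,0,0],[0,0,0],1]]'
```

```text
t: 40.7
ee_pos: [587.1, 312.3, 82.4]
ee_rot: [43.7, 90.0, 43.8]
contact_force: [-0.9, 0.6, -1.6]
width: 0.228
t: 40.95
ee_pos: [587.1, 312.3, 82.3]
ee_rot: [24.9, 90.0, 24.9]
contact_force: [0.1, -1.4, 2.1]
width: 0.23
```

```bash
python3 -m jog '[[[0,0,0],[0,0,0],0.7],[[0,0,0],[0,0,0],0.4],[[0,0,0],[0,0,0],0.4],[[0,0,0],[0,0,0],0.4],[[0,0,0],[0,0,0],0.4],[[0,0,0.005],[0,0,0],0.4],[[0,0,0.02],[0,0,0],0.4],[[0,0,0.035],[0,0,0],0.4],[[0,-0.01,0.035],[0,0,0],0.4],[[0,-0.025,0.035],[0,0,0],0.4],[[0,-0.02,0.01],[0,0,0],0.4],[[0,-0.01,0],[0,0,0],0.4]]';python3 -m jog '[[[0,0,0],[0,0,0],0.4],[[0,0,0],[0,0,0],0.4],[[0,0,0],[0,0,0],0.4],[[0,0,0],[0,0,0],0.4]]'; python3 snap.py w31
python3 - <<'E'
from workcell import manip
import cv2
for n in("scene","top"):
    im,d=manip.camera(n);cv2.imwrite(f"pics/{n}9.png",im)
    cv2.imwrite(f"pics/{n}9b.png",cv2.resize(im[90:300,70:450],None,fx=2.1,fy=2.1,interpolation=2))
E
```

```text
t: 41.95
ee_pos: [589.5, 246.5, 225.2]
ee_rot: [5.1, 89.6, 5.0]
contact_force: [0.6, 0.1, 0.3]
width: 0.602
t: 42.28
ee_pos: [585.8, 249.3, 219.5]
ee_rot: [169.4, 89.9, 169.5]
contact_force: [-0.7, 0.4, -0.4]
width: 0.601
42.2833 [585.8 249.3 219.5] jaw yaw 0.12 [-0.003  0.    -1.   ] [-0.69  0.4  -0.37] 0.6006479220139829 [  8.  35. -48.  92.  28.  66. -46.]
```

View pics/w31.png

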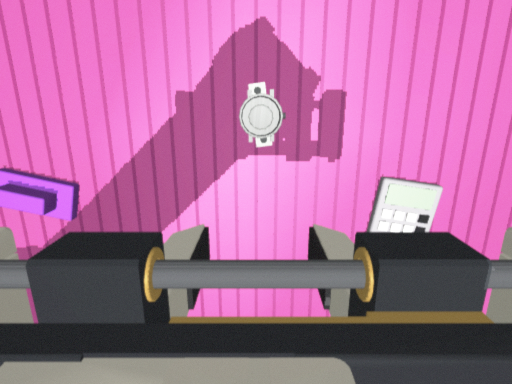

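View pics/scene9b.png

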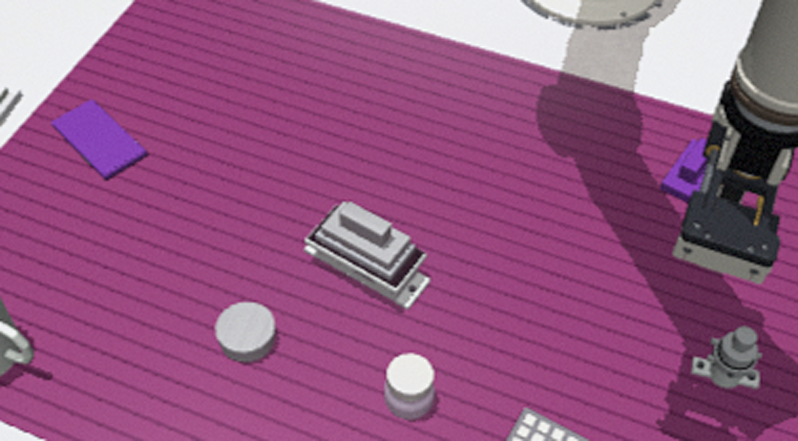

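View pics/top9b.png

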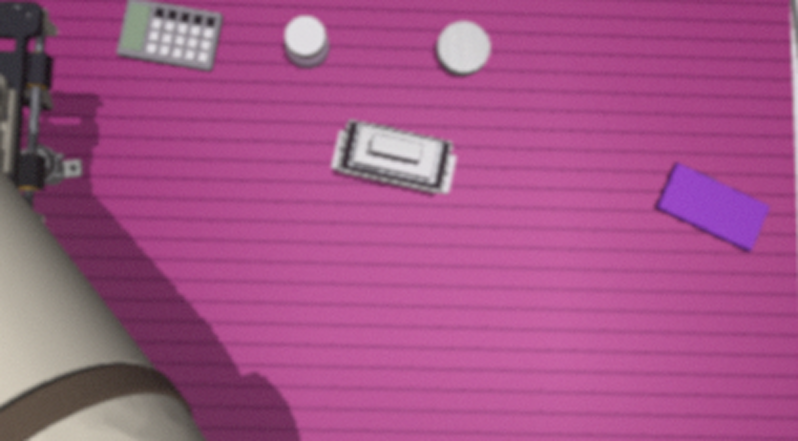

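```bash
python3 -c "
from workcell import manip
print(manip.get_obs()['qvel'].round(2)); print(manip.sign_off())"
```

```text
[ 0.31 -0.31  0.05 -0.15  0.1   0.04 -0.  ]
the job is handed in; nothing more can be done
None
```

The job is done in the order asked and handed in at about 42 s of the 128 s. The phone, then the pad, then the oblong weight are stacked lengthwise on the long bed. The watch is on the round bed with the round weight standing on it.

**Lowering:** Each piece went down in steps of about a millimetre or less until light contact, with no more than about 6 N read at the tool. I let go of each one before fetching the next.

**Final pictures:**
- **Standing:** both stacks are upright with the gripper clear of everything.
- **Bystanders:** the tin, jar, calculator and purple phone have not moved in the top view. The purple weight was partly hidden by the arm in the last views. The gripper worked beside it when lifting the oblong weight, but with clearance.

**Centring, as measured:**

| Piece | Measured against | Offset |
|---|---|---|
| Pad | phone | about 0.3 mm |
| Oblong weight | pad | looked centred in the picture just before lowering, not measured after release |
| Watch | round bed | about 0.6 mm |
| Round weight | watch | looked concentric in the last picture, not measured |

**Disagreement between checks:** For the phone on the long bed, the foot of the bed seen in the last picture before release gave about 0.6 mm sideways. Comparing two separate wrist-camera fits gave about 1.8 mm, which is within the stated calibration error of about 2 mm. I did not correct it further.

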